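# Feel which end of a roller sleeve is stepped and clamp it in the drill jig

## Task

Load the drill jig: of the two roller sleeves in the wooden rack, take the one in the groove nearer the robot, but before you lift it feel an end of it with the fingertips to find out which end is stepped, because it fits the jig only with the stepped end in the notched plate at the far end. Lay it in the V-saddles, right down and with its shoulder up against the notched plate, then swing the blue arm over it to its stop and turn the red knob clockwise to its end stop. Leave the other sleeve in its groove.

Things in the scene. Friction and masses are not known exactly. Their poses are not given: they have to be found in the camera images.
- sleeve_1: bored aluminium sleeve, 130 mm long, 40 mm diameter, 0.25-0.5 kg, dark middle, bright ends; the last 24 mm of ONE end are turned down to 34 mm diameter (a 3 mm step all round), hard to see. Lies in either groove of the rack. Origin: its centre, on its axis; x along it. The x direction does not tell which end is stepped: it is the +x end of one sleeve, the -x end of the other; which is not told.
- sleeve_2: sleeve exactly like sleeve_1 but with the step at the other end of its x axis (which one is not told), in the other groove of the rack; origin at its centre, on its axis, x along it.
- rack: fixed wooden V-rack. Origin: middle of its underside, on the table. Two V grooves along its y axis at x = -48 mm (nearer the robot) and +48 mm; a sleeve lying there has its axis 72 mm above the table. Two rails, 14 mm thick and up to 65 mm high, carry it at y = -30 and +30 mm; between them (46 mm) and outside them (28 mm of each end overhangs) fingers can go down beside the sleeve.
- jig: fixed drill jig. Origin: underside of its 12 mm thick base (134 x 124 mm), below the centre of a loaded sleeve; z up, x along the sleeve, +x (away from the robot) to the notched plate. Two V saddles, 60 mm wide, 64 mm high, at x = -52..-36 and 21..37 mm; fingers go between them. Arm post at x = 2, y = -68 mm, stop pillar (12 mm) at x = 21, y = -54 mm.
- jig_home (a point): where the centre of a properly loaded sleeve lies: 70 mm above the jig's origin; same axes as the jig. Lower the sleeve 3 to 6 mm short (-x) of it, then slide it along +x until its shoulder bears on the notched plate.
- jig_notch (a point): middle of the steel notched plate's near face, on the axis of a loaded sleeve, 41 mm (+x) from jig_home. The plate is 16 mm thick, 72 mm wide, 76 mm high. Its U notch, open at the top with a bevelled mouth, is 37 mm wide: the 34 mm stepped end drops in and the shoulder bears on this face; a 40 mm end stays about 7 mm proud.
- jig_arm (a joint): angle of the blue swing arm about its upright post, rad: 0 closed on its stop, along the jig's +y over the sleeve; grows counterclockwise seen from above as it opens, up to 1.7. Moves level, needs about 0.15 N m, stays where left. Arm 26 mm wide, underside 92, top 106 mm above the table, 2 mm over a sleeve that lies right.
- swing_peg (a point): point on the axis of the upright peg at the arm's end, 124 mm above the table, 112 mm from the post's axis. The peg is 14 mm in diameter, from 106 to 136 mm above the table; pinch or push it to swing the arm.
- jig_knob (a joint): angle of the red clamp knob on the arm, rad: grows as it is turned clockwise seen from above, 0 loose, 1.5 at its end stop. Needs about 0.08 N m, stays where left. It drives the pad under the arm down 2.7 mm per rad; fully turned, the pad presses the sleeve with about 6 N.
- knob_grip (a point): point on the knob's axis, 129 mm above the table, 68 mm from the post's axis. The grip is an upright bar 48 mm long, 14 mm thick, from 117 to 139 mm above the table; this frame's x runs along the bar, z up. Grip it across the 14 mm.
- jig_pad: round 18 mm pad under the arm, below the knob, that presses on the sleeve; origin on its axis.

How it is judged (in metres and radians):
On the way, in this order (a step that is already met when the one before it is completed fails the run):
1. an end of the sleeve in the groove nearer the robot is touched by the fingers while it lies there (((contact force between sleeve_1 and the fingers above 0.4 N and (x of the grasp point in the frame of sleeve_1 above 0.035 m or x of the grasp point in the frame of sleeve_1 below -0.035 m) and x of sleeve_1 in the frame of rack between -0.058 and -0.038 m and z of sleeve_1 in the frame of rack below 0.078 m) or (contact force between sleeve_2 and the fingers above 0.4 N and (x of the grasp point in the frame of sleeve_2 above 0.035 m or x of the grasp point in the frame of sleeve_2 below -0.035 m) and x of sleeve_2 in the frame of rack between -0.058 and -0.038 m and z of sleeve_2 in the frame of rack below 0.078 m))), for 0.05 s.
2. a sleeve lies home in the jig, right down in the V-saddles and up against the notched plate (((x of sleeve_1 in the frame of jig between -0.003 and 0.003 m and y of sleeve_1 in the frame of jig between -0.003 and 0.003 m and z of sleeve_1 in the frame of jig between 0.067 and 0.0712 m and angle between the x axis of sleeve_1 and the x axis of jig, either way round below 0.04 rad) or (x of sleeve_2 in the frame of jig between -0.003 and 0.003 m and y of sleeve_2 in the frame of jig between -0.003 and 0.003 m and z of sleeve_2 in the frame of jig between 0.067 and 0.0712 m and angle between the x axis of sleeve_2 and the x axis of jig, either way round below 0.04 rad))), for 0.2 s.
3. the arm is swung over the sleeve to its stop (((x of sleeve_1 in the frame of jig between -0.003 and 0.003 m and y of sleeve_1 in the frame of jig between -0.003 and 0.003 m and z of sleeve_1 in the frame of jig between 0.067 and 0.0712 m and angle between the x axis of sleeve_1 and the x axis of jig, either way round below 0.04 rad) or (x of sleeve_2 in the frame of jig between -0.003 and 0.003 m and y of sleeve_2 in the frame of jig between -0.003 and 0.003 m and z of sleeve_2 in the frame of jig between 0.067 and 0.0712 m and angle between the x axis of sleeve_2 and the x axis of jig, either way round below 0.04 rad)) and value of joint jig_arm below 0.06 rad), for 0.2 s.
4. the knob is turned to its end stop (((x of sleeve_1 in the frame of jig between -0.003 and 0.003 m and y of sleeve_1 in the frame of jig between -0.003 and 0.003 m and z of sleeve_1 in the frame of jig between 0.067 and 0.0712 m and angle between the x axis of sleeve_1 and the x axis of jig, either way round below 0.04 rad) or (x of sleeve_2 in the frame of jig between -0.003 and 0.003 m and y of sleeve_2 in the frame of jig between -0.003 and 0.003 m and z of sleeve_2 in the frame of jig between 0.067 and 0.0712 m and angle between the x axis of sleeve_2 and the x axis of jig, either way round below 0.04 rad)) and value of joint jig_knob above 1.42 rad), for 0.2 s.
At the end, for the whole second after the job is handed in: the nearer sleeve is home in the jig (centre within 3 mm along and across, under 1.2 mm high, axis within 0.04 rad), arm within 0.05 rad of its stop, knob within 0.08 rad of its end stop, pad pressing on the sleeve; the other sleeve lies in the farther groove; both at rest (((x of sleeve_1 in the frame of jig between -0.003 and 0.003 m and y of sleeve_1 in the frame of jig between -0.003 and 0.003 m and z of sleeve_1 in the frame of jig between 0.067 and 0.0712 m and angle between the x axis of sleeve_1 and the x axis of jig, either way round below 0.04 rad and x of sleeve_2 in the frame of rack between 0.038 and 0.058 m and z of sleeve_2 in the frame of rack between 0.066 and 0.078 m and value of joint jig_arm below 0.05 rad and value of joint jig_knob above 1.42 rad and contact force between jig_pad and sleeve_1 above 1 N and linear speed of each of sleeve_1, sleeve_2 below 0.02 m/s) or (x of sleeve_2 in the frame of jig between -0.003 and 0.003 m and y of sleeve_2 in the frame of jig between -0.003 and 0.003 m and z of sleeve_2 in the frame of jig between 0.067 and 0.0712 m and angle between the x axis of sleeve_2 and the x axis of jig, either way round below 0.04 rad and x of sleeve_1 in the frame of rack between 0.038 and 0.058 m and z of sleeve_1 in the frame of rack between 0.066 and 0.078 m and value of joint jig_arm below 0.05 rad and value of joint jig_knob above 1.42 rad and contact force between jig_pad and sleeve_2 above 1 N and linear speed of each of sleeve_2, sleeve_1 below 0.02 m/s))); the robot touches nothing.
It fails at once if a sleeve has fallen (its centre is lower than 45 mm above the table) (height (world z) of any of sleeve_1, sleeve_2 below 0.045 m).
It also fails if it takes over 72 s, if anything falls off the work surface, if the arm or the gripper's body presses on something with over 40 N, if the wrist force passes 120 N, or if a joint passes its speed limit or range.

## Robot

A 6-joint arm with a two-finger parallel gripper is mounted at the origin on a cart in front of the work surface, level with it; the furniture and walls round the work are solid. World frame = base frame: x ahead of the robot, y to its left, z up, the work surface at z = 0. Lengths are in m, angles in degrees, forces in N, time in s.
With the tool pointing down it reaches from about 0.325 to 0.875 m from the base axis. Payload 4.4 kg.
Tool frame: the origin (TCP) lies at the very end of the fingers, on their centre line; the grasp point (between the pads) lies 19 mm behind it; y points along the fingers, z is the direction in which the jaws open and shut, and the axes are right-handed (so a half turn about y gives the same grasp; the last joint's range is limited). The gripper opens to 85 mm and grips with 20 to 120 N. Pads are 22 mm wide; open, the fingers measure 114 mm over their backs; the gripper's body (76 mm by 85 mm) begins 54 mm behind the grasp point. The pads swing forward as they close: fully open they stand 13 mm farther back than shut.
Start: joints at [-80.415, 11.837, 88.321, -0, 79.842, -8.623], TCP at [0.18, -0.546, 0.231] pointing down, gripper open.
Joint ranges: [-156.59, 156.59], [-49.26, 127.26], [12.9, 141.05], [-63.56, 243.56], [4.71, 150.69], [-161.64, 161.64]. Speed limits (degrees/s): [159.86, 159.86, 180, 180, 180, 180].

## Interface

Orientations are given as a 3x3 rotation matrix whose columns are the frame's x, y, z axes.
In Python, from plant import move_pose, line_to, goto_joints, grip, sleep, inverse_kinematics, grab_frame, get_calibration, Unreachable, sign_off, search_frame, cut_out, get_time_s, get_q, get_joint_velocities, get_tau, get_position, get_tcp_rot, get_ft_force, get_torque, get_opening gives the robot as it stands. Calls block until the motion is done:
- move_pose(position, orientation): joint-space move of the TCP to a pose.
- line_to(position, max_speed=0.15, frame=None): straight line of the TCP; frame=None keeps the orientation; max_speed is the mean speed in m/s.
- goto_joints(angles): joint-space move.
- grip(opening, grip_force=None): finger opening in m; grip_force is the grip in N (None keeps the last); returns when the fingers have stopped.
- sleep(seconds).
- inverse_kinematics(position, orientation): joint angles nearest the present ones, or None.
- grab_frame(name): name is "scene" or "top"; returns the picture (400x640x3 uint8, red, green, blue); there is no depth.
- get_calibration(name): a dict with "mtx" (3x3 intrinsics, pixels), "D" ([k1, k2, p1, p2, k3] as OpenCV has them; the pictures are not rectified), "camera_from_world" (4x4, takes a point from world to camera coordinates). Camera axes: x right, y up, looking along -z (the intrinsics and any distortion apply to the point x, -y, -z); pixel columns grow to the right and rows downward; lengths in m; the calibration is good to about 2 mm. A picture is of the moment at which its call begins. get_calibration takes no time and is no camera call.
A pose or a line that the arm cannot do raises Unreachable and nothing moves.
- sign_off(): hands the job in, once; it reports no verdict.
Trained networks look in the newest picture that a camera, given by its name, has taken for a name from the list of things; names that differ only in an ending like _2 or _b are one class to them, and where a whole thing is asked for, a point or a joint stands for the part that bears it (a point fixed in the world has none). Each returns a list of dicts, best first, with "score" (0 to 1); they miss things now and then, are a little off and sometimes report something else, mostly with a low value. They report only what shows in the picture. A call takes as long as a camera call.
- search_frame(name, camera): "extent" ([left, top, right, bottom] in pixels, round what is visible of it).
- cut_out(name, camera): "pixels" (400x640 bool, what is visible of it) and "extent" ([left, top, right, bottom] in pixels, round what is visible of it).
Readings, each from a call of its own:
- get_time_s(): time.
- get_q(): joint angles.
- get_joint_velocities(): joint speeds.
- get_tau(): joint torques, N m.
- get_position(): TCP position.
- get_tcp_rot(): TCP orientation.
- get_ft_force(): force on the tool from outside, world axes, zero at the start.
- get_torque(): the same for the moment, N m.
- get_opening(): finger opening in m.
Only numpy, scipy, OpenCV 4.12 (cv2) and the standard library are available. Lean on these libraries where they do the work, as an engineer would, in place of code of your own. Each camera call takes 0.05 s, during which the arm holds its last target.

## Working session

There is one attempt and no reset: what is moved stays moved. The work goes in short steps, each a Python script; the robot and the scene stay as the last script left them, time stands still between calls to the robot, and variables do not carry over. Pictures are saved under pics/ and viewed, and the job is handed in when it is done.

```bash
ls -la; mkdir -p pics; python3 - <<'E'
from plant import *
import cv2, numpy as np
np.set_printoptions(precision=4,suppress=True)
for c in ("scene","top"):
    im=grab_frame(c); cv2.imwrite(f"pics/{c}0.png",im[:,:,::-1])
    k=get_calibration(c); print(c,k["mtx"],k["D"],k["camera_from_world"])
    for n in ("sleeve_1","rack","jig","jig_arm","jig_knob","swing_peg","knob_grip","jig_notch","jig_pad"):
        try: print(n,[(round(d["score"],2),[int(v) for v in d["extent"]]) for d in search_frame(n,c)][:4])
        except Exception as e: print(n,e)
print(get_time_s(),get_tcp_rot())
E
```

```text
total 12
drwxr-xr-x  3 agent agent 4096 Dec  6 18:17 .
drwxr-xr-x 23 root  root  4096 Dec  6 18:17 ..
drwxr-xr-x  2 agent agent 4096 Dec  6 18:17 pics
scene [[408.8069   0.     319.7805]
 [  0.     408.8069 201.6835]
 [  0.       0.       1.    ]] [-0.0458  0.      0.      0.      0.    ] [[ 0.8143 -0.5804 -0.0049 -0.5284]
 [ 0.3954  0.5486  0.7366 -0.2851]
 [-0.4249 -0.6018  0.6763 -0.7055]
 [ 0.      0.      0.      1.    ]]
sleeve_1 [(0.64, [319, 283, 381, 360]), (0.6, [365, 263, 425, 325])]
rack [(0.61, [308, 276, 424, 380]), (0.36, [216, 170, 280, 204])]
jig [(0.81, [215, 162, 301, 229]), (0.19, [217, 174, 280, 201])]
jig_arm [(0.68, [218, 172, 277, 205])]
jig_knob [(0.61, [233, 175, 251, 188])]
swing_peg [(0.73, [217, 170, 280, 201])]
knob_grip [(0.62, [214, 169, 279, 205]), (0.51, [231, 172, 252, 189])]
jig_notch [(0.98, [219, 161, 298, 224])]
jig_pad [(0.58, [227, 171, 250, 189])]
top [[462.206    0.     318.9969]
 [  0.     462.206  201.4014]
 [  0.       0.       1.    ]] [-0.0549  0.      0.      0.      0.    ] [[-0.0171 -0.9998 -0.0093 -0.052 ]
 [ 0.9962 -0.0179  0.0847 -0.6137]
 [-0.0849 -0.0078  0.9964 -1.1471]
 [ 0.      0.      0.      1.    ]]
sleeve_1 [(0.62, [386, 238, 446, 257]), (0.57, [391, 195, 447, 218])]
rack [(0.58, [393, 186, 434, 267])]
jig [(0.62, [228, 201, 282, 272]), (0.2, [393, 196, 446, 215])]
jig_arm [(0.84, [249, 212, 279, 275])]
jig_knob [(0.49, [256, 238, 265, 258])]
swing_peg [(0.75, [248, 217, 281, 273])]
knob_grip [(0.51, [252, 238, 268, 261])]
jig_notch [(0.81, [226, 195, 284, 277])]
jig_pad []
1.0 [[-0.9499 -0.      0.3125]
 [-0.3125 -0.     -0.9499]
 [ 0.     -1.      0.    ]]
```

```bash
python3 - <<'E'
import cv2
t=cv2.imread("pics/top0.png"); s=cv2.imread("pics/scene0.png")
cv2.imwrite("pics/topc.png",cv2.resize(t[170:300,210:470],None,fx=3,fy=3,interpolation=cv2.INTER_CUBIC))
cv2.imwrite("pics/scj.png",cv2.resize(s[150:240,205:310],None,fx=6,fy=6,interpolation=cv2.INTER_CUBIC))
cv2.imwrite("pics/scr.png",cv2.resize(s[250:390,290:440],None,fx=4,fy=4,interpolation=cv2.INTER_CUBIC))
E
```

```text
(no output)
```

View pics/topc.png

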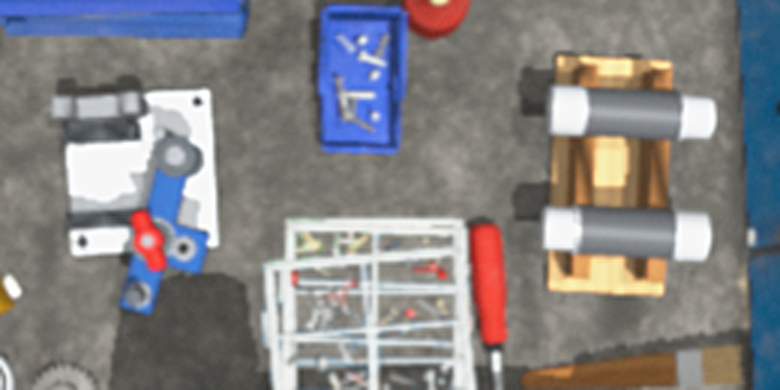

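View pics/scj.png

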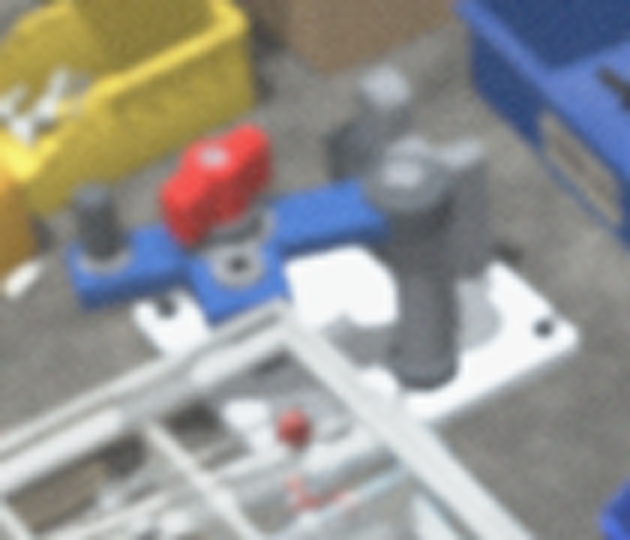

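View pics/scr.png

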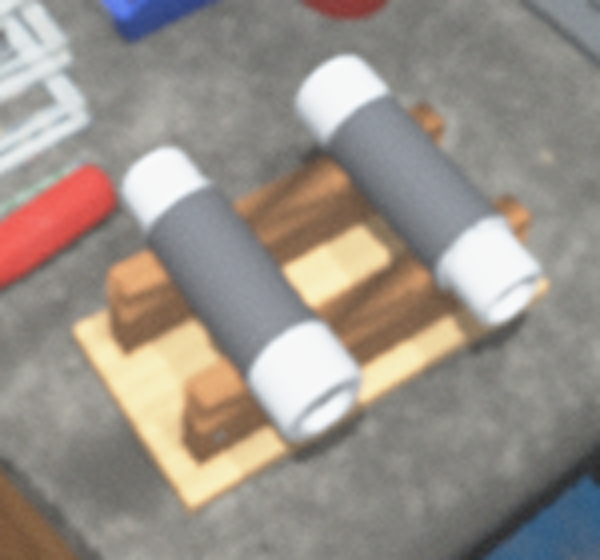

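View pics/scene0.png

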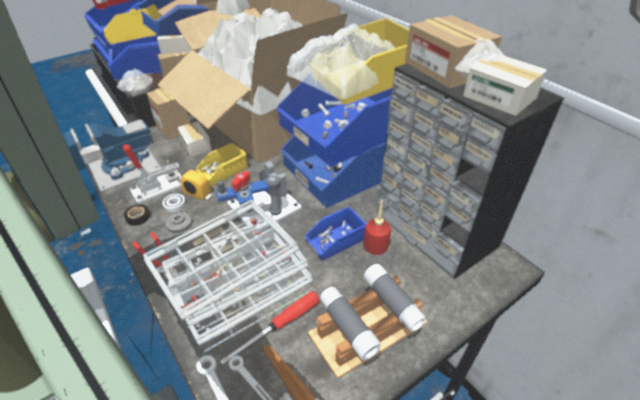

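View pics/top0.png

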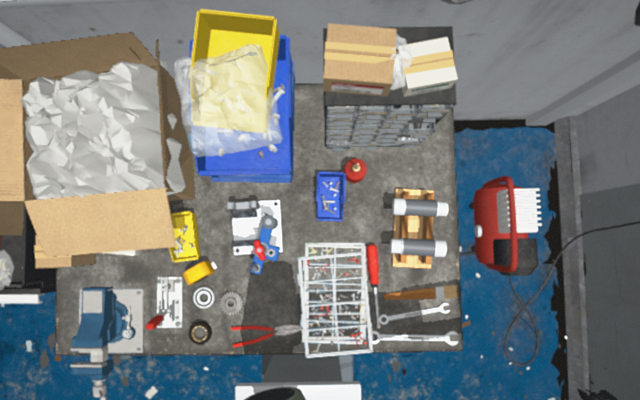

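```bash
cat > H.py <<'E'
from plant import *
import cv2, numpy as np
from scipy.optimize import minimize, least_squares
np.set_printoptions(precision=4,suppress=True)
CAL={c:get_calibration(c) for c in ("scene","top")}
def proj(c,P):
    k=CAL[c]; P=np.atleast_2d(P); T=np.array(k["camera_from_world"])
    q=P@T[:3,:3].T+T[:3,3]; q=q*np.array([1,-1,-1.])
    r,_=cv2.projectPoints(q.reshape(-1,1,3),np.zeros(3),np.zeros(3),np.array(k["mtx"]),np.array(k["D"]))
    return r[:,0]
def ray(c,uv):
    k=CAL[c]; T=np.array(k["camera_from_world"])
    n=cv2.undistortPoints(np.array(uv,float).reshape(-1,1,2),np.array(k["mtx"]),np.array(k["D"]))[:,0]
    d=np.c_[n[:,0],-n[:,1],-np.ones(len(n))]@T[:3,:3]
    return -T[:3,:3].T@T[:3,3], d
def onz(c,uv,z):
    o,d=ray(c,uv); return o+d*((z-o[2])/d[:,2])[:,None]
def Rz(a): return np.array([[np.cos(a),-np.sin(a),0],[np.sin(a),np.cos(a),0],[0,0,1]])
def cyl(p,L=.13,r=.02):  # p=x,y,z,yaw ; axis along yaw dir
    t=np.linspace(0,2*np.pi,40)
    pts=np.array([[s*L/2,r*np.cos(a),r*np.sin(a)] for s in(-1,1) for a in t])
    return pts@Rz(p[3]).T+np.array(p[:3])
def hullmask(c,P,S=8,shape=(400,640)):
    uv=proj(c,P); h=cv2.convexHull(uv.astype(np.float32))[:,0]
    x0,y0=np.floor(h.min(0)-3).astype(int); x1,y1=np.ceil(h.max(0)+3).astype(int)
    m=np.zeros(((y1-y0)*S,(x1-x0)*S),np.uint8)
    cv2.fillPoly(m,[np.round(((h+.5-[x0,y0])*S*16-8)).astype(np.int32)],255,shift=4)
    m=cv2.resize(m,(x1-x0,y1-y0),interpolation=cv2.INTER_AREA)/255.
    out=np.zeros(shape); out[y0:y1,x0:x1]=m; return out
def down(yaw):
    """tool y down, tool z (jaw dir) at horizontal angle yaw"""
    z=np.array([np.cos(yaw),np.sin(yaw),0]); y=np.array([0,0,-1.]); return np.c_[np.cross(y,z),y,z]
E
python3 - <<'E'
from H import *
import pickle
D={}
for c in ("scene","top"):
    ims=[grab_frame(c) for _ in range(4)]
    D[c]=np.mean(ims,0)
    for n in ("sleeve_1","rack","jig","jig_arm","jig_knob","swing_peg","knob_grip","jig_notch"):
        D[c,n]=cut_out(n,c)
pickle.dump(D,open("d.pkl","wb"))
for c in("scene","top"):
  for d in D[c,"sleeve_1"]: print(c,d["score"],d["extent"],d["pixels"].sum())
# fit sleeves
top=sorted([d for d in D["top","sleeve_1"] if d["score"]>.4],key=lambda d:-d["extent"][3])
sc=sorted([d for d in D["scene","sleeve_1"] if d["score"]>.4],key=lambda d:d["extent"][0])
R=[]
for i in range(2):
    mt,ms=top[i]["pixels"].astype(float),sc[i]["pixels"].astype(float)
    v,u=np.nonzero(mt>0); p0=onz("top",[u.mean(),v.mean()],.072)[0]
    def f(p,z=None,w=(1,1)):
        q=cyl(p); return w[0]*((hullmask("top",q)-mt)**2).sum()+w[1]*((hullmask("scene",q)-ms)**2).sum()
    for w in((1,1),(1,0),(0,1)):
        best=minimize(lambda p:f([p[0],p[1],.072,p[2]],w=w),[p0[0],p0[1],-1.57],method="Nelder-Mead",options=dict(initial_simplex=np.array([p0[0],p0[1],-1.57])+np.array([[0,0,0],[.006,0,0],[0,.006,0],[0,0,.08]]),xatol=1e-5,fatol=.01))
        print(i,w,best.x,best.fun)
    s=np.array([p0[0],p0[1],.072,-1.57])
    b=minimize(f,s,method="Nelder-Mead",options=dict(initial_simplex=s+np.vstack([np.zeros(4),np.diag([.006,.006,.006,.08])]),xatol=1e-5,fatol=.01)); print("free z",b.x,b.fun)
E
```

```text
scene 0.8 [321.0, 287.5, 381.3, 357.2] 1802
scene 0.75 [364.6, 260.7, 424.8, 327.4] 1676
scene 0.48 [306.5, 275.3, 422.1, 376.8] 3489
top 0.87 [390.8, 196.3, 448.7, 217.9] 926
top 0.8 [389.0, 239.6, 447.7, 258.2] 915
top 0.41 [254.6, 237.4, 267.3, 260.0] 183
0 (1, 1) [ 0.5062  0.1033 -2.0888] 5033.831849288735
0 (1, 0) [ 0.4961  0.0833 -1.5575] 741.7127104959632Traceback (most recent call last):
  File "<stdin>", line 22, in <module>
    res = _minimize_neldermead(fun, x0, args, callback, bounds=bounds,
                               **options)
    fxr = func(xr)
    fx = function(np.copy(x), *(wrapper_args + args))
  File "<stdin>", line 22, in <lambda>
  File "<stdin>", line 20, in f
  File "H.py", line 29, in hullmask
    out=np.zeros(shape); out[y0:y1,x0:x1]=m; return out
                         ~~~^^^^^^^^^^^^^
ValueError: could not broadcast input array from shape (24,63) into shape (24,0)
```

```bash
cat > fit.py <<'E'
from H import *
import pickle
D=pickle.load(open("d.pkl","rb"))
top=sorted([d for d in D["top","sleeve_1"] if d["pixels"].sum()>600],key=lambda d:-d["extent"][3])
sc=sorted([d for d in D["scene","sleeve_1"] if d["pixels"].sum()<2500],key=lambda d:d["extent"][0])
for i in range(2):
    mt,ms=top[i]["pixels"].astype(float),sc[i]["pixels"].astype(float)
    v,u=np.nonzero(mt>0); p0=onz("top",[u.mean(),v.mean()],.072)[0]
    def f(p,w=(1,1)):
        q=cyl(p); return w[0]*((hullmask("top",q)-mt)**2).sum()+w[1]*((hullmask("scene",q)-ms)**2).sum()
    for w in((1,1),(1,0),(0,1)):
        s=np.array([p0[0],p0[1],-1.57])
        b=minimize(lambda p:f([p[0],p[1],.072,p[2]],w=w),s,method="Nelder-Mead",options=dict(initial_simplex=s+np.array([[0,0,0],[.006,0,0],[0,.006,0],[0,0,.08]]),xatol=1e-5,fatol=.01))
        print(i,w,b.x,b.fun)
    s=np.array([p0[0],p0[1],.072,-1.57])
    b=minimize(f,s,method="Nelder-Mead",options=dict(initial_simplex=s+np.vstack([np.zeros(4),np.diag([.006,.006,.006,.08])]),xatol=1e-5,fatol=.01)); print("free z",b.x,b.fun)
for n in ("rack","jig","jig_arm","jig_knob","swing_peg","knob_grip","jig_notch"):
    for c in("scene","top"): print(n,c,[(round(d["score"],2),[int(v) for v in d["extent"]],int(d["pixels"].sum())) for d in D[c,n]][:3])
E
python3 fit.py
```

```text
0 (1, 1) [ 0.4936 -0.2992 -1.6324] 156.7122491349481
0 (1, 0) [ 0.4935 -0.2983 -1.6344] 44.540161476355244
0 (0, 1) [ 0.494  -0.2997 -1.6312] 106.0867051134179
free z [ 0.494  -0.2992  0.0713 -1.6358] 155.80455209534793
1 (1, 1) [ 0.5899 -0.307  -1.6377] 112.28579777008842
1 (1, 0) [ 0.59   -0.3065 -1.636 ] 33.13024221453287
1 (0, 1) [ 0.5899 -0.3071 -1.6411] 76.38783544790465
free z [ 0.5903 -0.3068  0.0713 -1.6409] 109.42156093810073
rack scene [(0.8, [308, 277, 424, 379], 3618)]
rack top [(0.97, [391, 188, 434, 267], 1874), (0.67, [248, 214, 281, 274], 1000)]
jig scene [(0.88, [215, 160, 301, 232], 2715)]
jig top [(0.91, [228, 202, 282, 271], 2945)]
jig_arm scene [(0.67, [218, 175, 278, 207], 1120)]
jig_arm top [(0.92, [252, 215, 281, 274], 868)]
jig_knob scene [(0.58, [232, 174, 251, 189], 293), (0.37, [322, 285, 381, 359], 1915)]
jig_knob top [(0.48, [254, 237, 268, 259], 183)]
swing_peg scene [(0.97, [214, 169, 277, 203], 1056)]
swing_peg top [(0.46, [252, 239, 268, 261], 189)]
knob_grip scene [(0.5, [231, 172, 252, 190], 256)]
knob_grip top [(0.64, [254, 241, 270, 261], 183), (0.38, [249, 216, 280, 276], 859)]
jig_notch scene [(0.56, [215, 161, 299, 226], 2592)]
jig_notch top [(0.91, [229, 198, 282, 271], 2900), (0.56, [390, 238, 446, 259], 879)]
```

```bash
python3 - <<'E'
import pickle,cv2,numpy as np
D=pickle.load(open("d.pkl","rb"))
def crop(c,x0,y0,x1,y1,f,name):
    im=np.clip(D[c],0,255).astype(np.uint8)[y0:y1,x0:x1,::-1]
    im=cv2.resize(im,None,fx=f,fy=f,interpolation=cv2.INTER_CUBIC)
    for u in range(x0,x1,5):
        X=int((u+.5-x0)*f); cv2.line(im,(X,0),(X,6 if u%10 else 14),(0,255,0),1)
        if u%10==0: cv2.putText(im,str(u),(X-12,26),0,.4,(0,255,255),1)
    for v in range(y0,y1,5):
        Y=int((v+.5-y0)*f); cv2.line(im,(0,Y),(6 if v%10 else 14,Y),(0,255,0),1)
        if v%10==0: cv2.putText(im,str(v),(16,Y+4),0,.4,(0,255,255),1)
    cv2.imwrite(name,im)
crop("top",222,190,290,280,6.6,"pics/jt.png")
crop("scene",210,155,305,235,7,"pics/js.png")
E
```

```text
(no output)
```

View pics/jt.png

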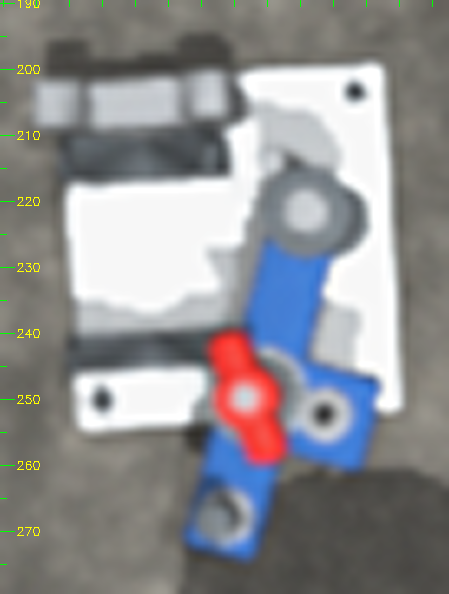

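View pics/js.png

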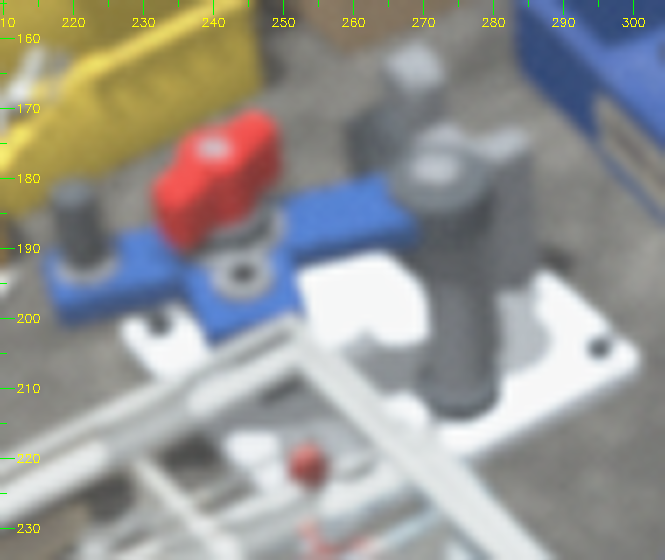

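```bash
cat > jfit.py <<'E'
from H import *
T=lambda X,Y:(221.5+X/6.6,189.5+Y/6.6)
S=lambda X,Y:(209.5+X/7,154.5+Y/7)
# (cam, uv, frame, local pt)
obs=[("top",T(37,128),"j",(.041,.036,.076)),("top",T(235,119),"j",(.041,-.036,.076)),
("top",T(35,82),"j",(.057,.036,.076)),("top",T(228,70),"j",(.057,-.036,.076)),
("top",T(307,212),"post",None),("scene",S(440,168),"post",None),
("top",T(245,398),"a",(.068,0,.139)),("scene",S(213,150),"a",(.068,0,.139)),
("scene",S(77,190),"a",(.112,0,.136)),("top",T(220,503),"a",(.112,0,.13)),
("top",T(385,64),"b",(1,-1)),("top",T(404,412),"b",(-1,-1)),("top",T(77,433),"b",(-1,1)),
("scene",S(640,362),"b",(-1,-1)),("scene",S(440,458),"bx",None)]
obs=obs[:-1]
def pts(p,fr,l):
    x,y,yaw,th,bx,by,hp=p; o=np.array([x,y,0.])
    post=np.array([.002,-.068,0])
    if fr=="j": q=np.array(l)
    elif fr=="post": q=post+[0,0,hp]
    elif fr=="a":
        # closed along +y, ccw positive
        d=Rz(th)@np.array([0,1,0.]); q=post+d*l[0]+[0,0,l[2]]
    elif fr=="b": q=np.array([bx+l[0]*.067,by+l[1]*.062,.012])
    return o+Rz(yaw)@q
def res(p):
    return np.concatenate([(proj(c,pts(p,fr,l))[0]-uv) for c,uv,fr,l in obs])
c0=onz("top",[255,225],.07)[0]
for swap in (0,):
    s=least_squares(res,[c0[0],c0[1],0,1.3,0,0,.115],loss="soft_l1",x_scale=[.01,.01,.1,.1,.01,.01,.01])
    print(s.x,s.cost); print(np.c_[res(s.x).reshape(-1,2)])
np.save("jig.npy",s.x)
E
python3 jfit.py
```

```text
[ 0.5554  0.123   0.0494  1.2301 -0.0045 -0.0248  0.1144] 73.51100617058104
[[ -0.0277  -0.1816]
 [ -0.6158  -0.7927]
 [ -0.0495   0.2552]
 [  0.0839   0.0918]
 [  0.641   -0.42  ]
 [  0.0318  -0.0609]
 [  0.4642  -0.3276]
 [  0.3884   0.2293]
 [ -0.6375  -0.0363]
 [ -0.5559   2.2362]
 [ -0.5703  -0.2641]
 [ -0.3151  -0.7434]
 [  0.8548  -0.7686]
 [-47.3457  24.2604]]
```

```bash
sed -i 's/("scene",S(640,362),"b",(-1,-1))/("scene",S(640,362),"b",(1,-1))/; s/("top",T(220,503),"a",(.112,0,.13))/("top",T(224,508),"a",(.112,0,.115))/' jfit.py; python3 jfit.py
cat > ov.py <<'E'
from H import *
import pickle,sys
from jfit import pts
p=np.load("jig.npy"); D=pickle.load(open("d.pkl","rb"))
def seg(im,c,A,B,x0,y0,f,col):
    a,b=[tuple(int(v) for v in (proj(c,q)[0]+.5-[x0,y0])*f) for q in(A,B)]; cv2.line(im,a,b,col,1,cv2.LINE_AA)
def box(x0,x1,y0,y1,z): return [np.array(v) for v in((x0,y0,z),(x1,y0,z),(x1,y1,z),(x0,y1,z))]
for c,x0,y0,x1,y1,f in(("top",222,190,290,280,6.6),("scene",210,155,305,235,7)):
    im=np.clip(D[c],0,255).astype(np.uint8)[y0:y1,x0:x1,::-1]; im=cv2.resize(im,None,fx=f,fy=f,interpolation=cv2.INTER_CUBIC)
    for b,col in((box(.041,.057,-.036,.036,.076),(0,255,0)),(box(-.052,-.036,-.03,.03,.064),(0,255,255)),(box(.021,.037,-.03,.03,.064),(0,255,255)),(box(p[4]-.067,p[4]+.067,p[5]-.062,p[5]+.062,.012),(255,0,255))):
        w=[pts(p,"j",q) for q in b]
        for i in range(4): seg(im,c,w[i],w[(i+1)%4],x0,y0,f,col)
    d=Rz(p[3])
    for z in(.092,.106):
      for s in(-.013,.013): 
        a=[np.array([.002,-.068,0])+d@np.array([-s,r,z]) for r in(0,.125)]
        seg(im,c,pts(p,"j",a[0]),pts(p,"j",a[1]),x0,y0,f,(0,128,255))
    cv2.imwrite(f"pics/ov_{c}.png",im)
E
python3 ov.py>/dev/null
```

```text
[ 0.5556  0.1231  0.0438  1.2339 -0.0061 -0.0255  0.1144] 2.3643913601904476
[[-0.0062 -0.3355]
 [-0.5862 -0.7804]
 [ 0.0089  0.0992]
 [ 0.1503  0.1017]
 [ 0.5835 -0.3236]
 [-0.0866 -0.0473]
 [ 0.3509 -0.2439]
 [ 0.2537  0.1991]
 [-0.777  -0.0907]
 [-0.347   1.1729]
 [-0.1772  0.4258]
 [-0.2134 -0.0219]
 [ 0.9368 -0.3232]
 [-0.122  -0.4141]]
```

View pics/ov_top.png

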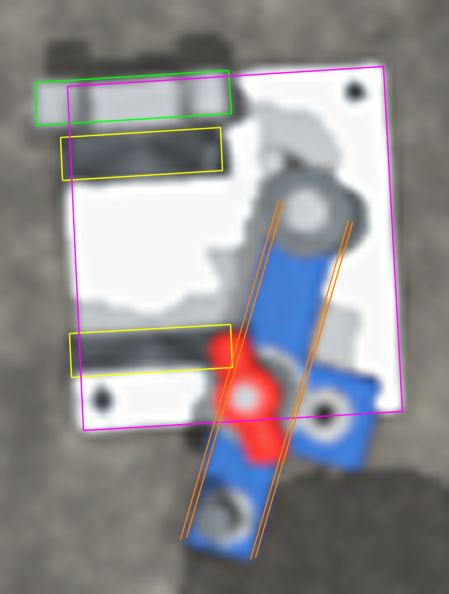

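View pics/ov_scene.png

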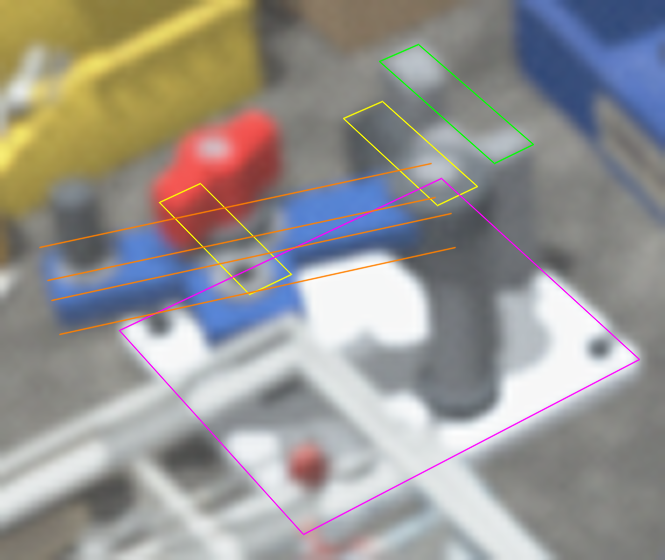

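```bash
cat >> H.py <<'E'
JIG=np.load("jig.npy"); JX=np.array([JIG[0],JIG[1],0]); JY=JIG[2]
def jig(l): return JX+Rz(JY)@np.array(l,float)
def arm(th,r,z): return jig(np.array([.002,-.068,z])+Rz(th)@np.array([0,r,0.]))
SL=np.array([.4938,-.2991,.072]); SA=-1.6355   # near sleeve, axis dir angle (-y end)
def st(m=""): print(m,"t",round(get_time_s(),2),"p",np.array(get_position()),"F",np.array(get_ft_force()),"M",np.array(get_torque()),"op",round(get_opening(),4))
E
python3 - <<'E'
from H import *
import itertools
for n,p,R in [("peg",arm(1.234,.112,.111),down(JY+1.234)),("pegup",arm(1.234,.112,.19),down(JY+1.234)),("pegopen",arm(1.55,.112,.111),down(JY+1.55)),("pegclosed",arm(0,.112,.111),down(JY)),("rack",SL-[0,0,.019],down(SA+np.pi/2)),("jigA",jig([0,0,.051]),down(JY+np.pi/2)),("jigB",jig([0,0,.051]),down(JY-np.pi/2)),("knob0",arm(0,.068,.12),down(np.radians(36.7))),("knob1",arm(0,.068,.12),down(np.radians(-49.3)))]:
    print(n,p,inverse_kinematics(p,R))
E
```

```text
peg [0.4533 0.0876 0.111 ] [  0.1831   6.2018 110.426   -0.      63.3721 -73.0279]
pegup [0.4533 0.0876 0.19  ] [  0.1831   0.1352 106.3115  -0.      73.5532 -73.0279]
pegopen [0.4486 0.0527 0.111 ] [ -4.2988   4.9968 111.7634  -0.      63.2397 -95.6153]
pegclosed [0.5556 0.1672 0.111 ] [ 8.2031 19.5721 93.7782 -0.     66.6497  5.6951]
rack [ 0.4938 -0.2991  0.053 ] [-39.7907  23.8518  95.9327  -0.      60.2155 -36.0835]
jigA [0.5556 0.1231 0.051 ] [  3.7852  23.1883  97.2066  -0.      59.6051 -88.7228]
jigB [0.5556 0.1231 0.051 ] [ 3.7852 23.1883 97.2066 -0.     59.6051 91.2772]
knob0 [0.5576 0.1232 0.12  ] [  3.7807  17.9092  94.7966  -0.      67.2941 -32.9193]
knob1 [0.5576 0.1232 0.12  ] [ 3.7807 17.9092 94.7966 -0.     67.2941 53.0807]
```

```bash
python3 - <<'E'
from H import *
grip(.045,20); st("g")
move_pose(arm(1.234,.112,.19),down(JY+1.234)); st("above")
cv2.imwrite("pics/t1.png",grab_frame("top")[180:300,210:330,::-1].repeat(5,0).repeat(5,1))
cv2.imwrite("pics/s1.png",grab_frame("scene")[120:240,190:330,::-1].repeat(5,0).repeat(5,1))
E
```

```text
g t 2.67 p [ 0.1797 -0.5462  0.2313] F [-0.9482 -0.7981  0.1109] M [ 0.0145  0.0277 -0.0053] op 0.0453
above t 5.13 p [0.4537 0.087  0.1901] F [-0.2704 -0.2648  0.4626] M [-0.003  -0.0019  0.012 ] op 0.045
```

View pics/s1.png

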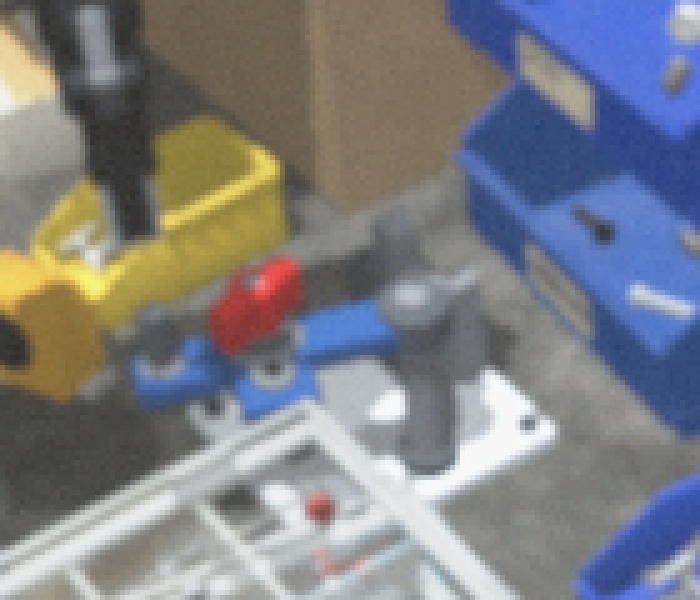

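View pics/t1.png

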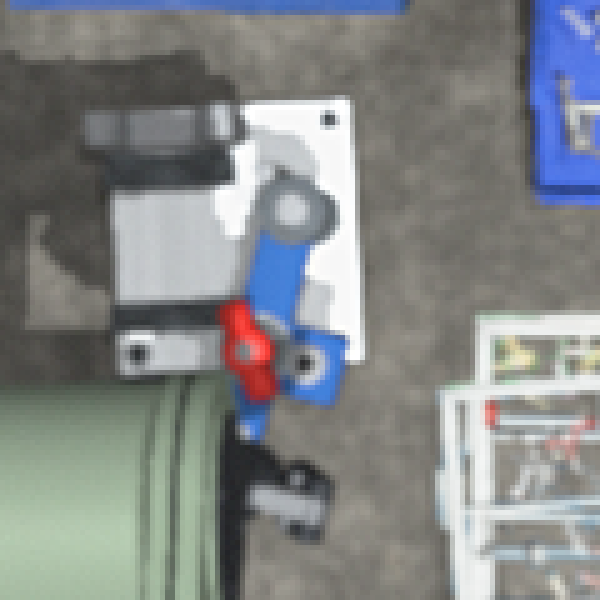

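```bash
python3 - <<'E'
from H import *
p=get_position()
print(get_q(),proj("scene",p),proj("top",p),proj("top",arm(1.234,.112,.136)),proj("scene",arm(1.234,.112,.136)),proj("top",[0,0,.0]))
for f,(c,x0,y0) in {"t2":("top",150,200),"s2":("scene",150,60)}.items():
    cv2.imwrite(f"pics/{f}.png",cv2.resize(grab_frame(c)[y0:y0+190,x0:x0+240,::-1],None,fx=3.2,fy=3.1))
E
```

```text
[  0.1034   0.1487 106.2906  -0.0095  73.5497 -73.0221] [[215.4956 161.0528]] [[250.3081 269.5007]] [[253.7414 268.1773]] [[219.7235 181.5542]] [[298.3675 444.7781]]
```

View pics/t2.png

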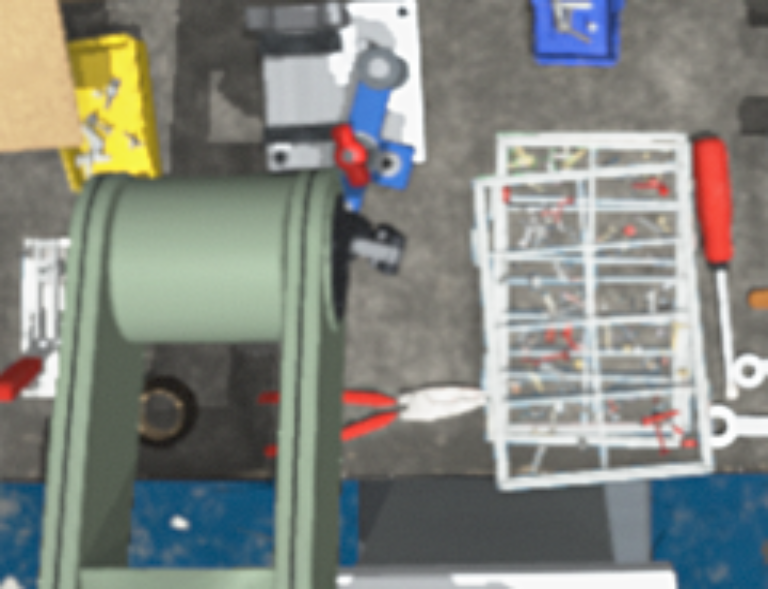

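View pics/s2.png

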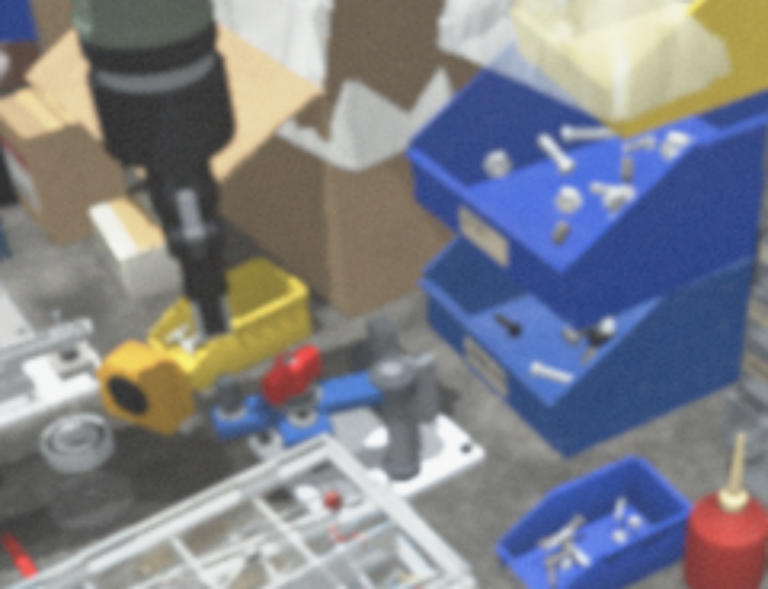

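```bash
python3 - <<'E'
from H import *
line_to(arm(1.234,.112,.111),.15); st("down")
line_to(arm(1.55,.112,.111),.12,down(JY+1.55)); st("open")
# finger slack: ccw-trailing finger pushes with ~15mm lag; push the lag
line_to(arm(1.55,.112,.111)+Rz(JY+1.55)@np.array([-.015,0,0]),.12); st("open2")
line_to(arm(1.55,.112,.19)+Rz(JY+1.55)@np.array([-.015,0,0]),.25); st()
move_pose(np.r_[SL[:2],.17],down(SA+np.pi/2)); grip(.085); st()
import pickle
D={c:np.mean([grab_frame(c) for _ in range(2)],0) for c in("top","scene")}
pickle.dump(D,open("d2.pkl","wb"))
cv2.imwrite("pics/t3.png",cv2.resize(D["top"][180:300,210:370,::-1].astype(np.uint8),None,fx=4,fy=4))
E
```

```text
down t 6.01 p [0.4539 0.0876 0.1115] F [ 0.6944 -0.1005  0.7462] M [ 0.0085 -0.0871 -0.0234] op 0.0452
open t 6.47 p [0.4496 0.0526 0.1122] F [-0.0532 -0.7536 -0.7444] M [0.0171 0.0374 0.0027] op 0.0451
open2 t 6.75 p [0.4493 0.0378 0.1113] F [ 0.0009  0.9093 -0.0399] M [0.0312 0.0667 0.0248] op 0.0449
 t 7.22 p [0.4495 0.0382 0.191 ] F [ 0.3606  0.1247 -0.3414] M [ 0.0603 -0.0049 -0.0505] op 0.0451
 t 8.97 p [ 0.494  -0.2988  0.1702] F [0.1366 1.085  0.3175] M [ 0.0012  0.0251 -0.0185] op 0.085
```

View pics/t3.png

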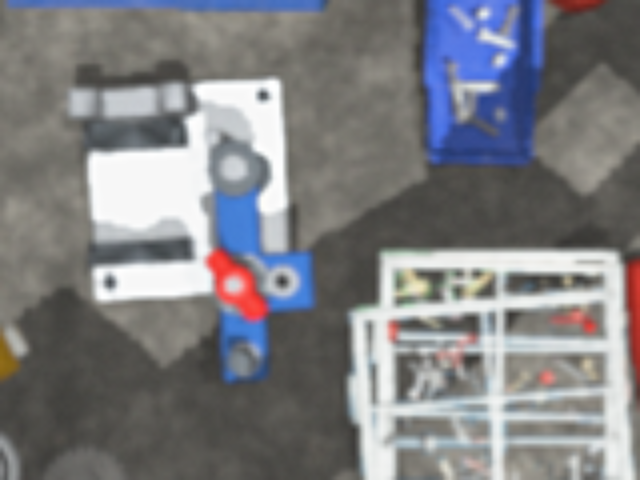

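```bash
python3 - <<'E'
from H import *
d=np.array([np.cos(SA),np.sin(SA),0])
p=SL+.055*d
move_pose(p+[0,0,.05],down(SA+np.pi/2)); st("above")
line_to(p-[0,0,.019],.15); st("down")
grip(.055); st("near")
grip(.030,20); sleep(.15); st("felt")
D=np.mean([grab_frame("top") for _ in range(1)],0)
cv2.imwrite("pics/t4.png",cv2.resize(D[160:300,370:470,::-1].astype(np.uint8),None,fx=5,fy=4))
E
```

```text
above t 9.57 p [ 0.4893 -0.3542  0.1205] F [ 0.647  -0.0812  0.0497] M [ 0.0065 -0.0068  0.0059] op 0.0847
down t 10.18 p [ 0.4911 -0.3541  0.0541] F [ 0.8778 -0.0729  0.1429] M [ 0.0257 -0.0329 -0.0296] op 0.0848
near t 10.58 p [ 0.4905 -0.3543  0.0536] F [ 0.0655 -0.1325 -0.0634] M [ 0.0186 -0.0493  0.0251] op 0.0552
felt t 11.01 p [ 0.4906 -0.3542  0.0533] F [ 0.7979 -0.3616  1.3293] M [-0.0018 -0.155  -0.0065] op 0.0393
```

View pics/t4.png

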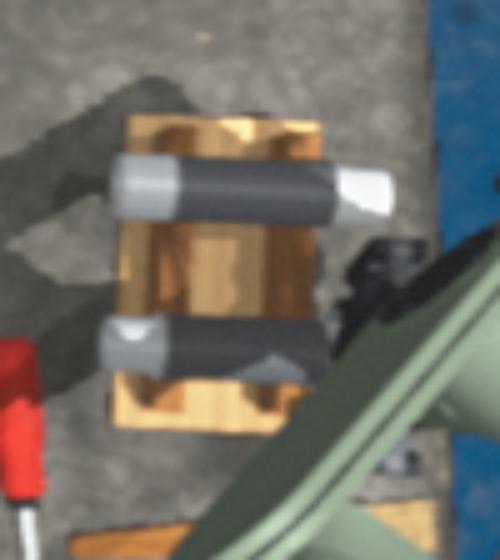

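```bash
python3 - <<'E'
from H import *
d=np.array([np.cos(SA),np.sin(SA),0])
grip(.06); p=SL-.055*d
line_to(np.r_[get_position()[:2],.115],.25)
line_to(p+[0,0,.043],.3)
line_to(p-[0,0,.019],.2); st("down")
grip(.030,20); sleep(.15); st("felt")
grip(.06); line_to(p+[0,0,.05],.3); 
import pickle
E
```

```text
down t 12.77 p [ 0.4968 -0.2449  0.0523] F [0.2865 0.1343 1.0852] M [ 0.0214 -0.0128 -0.0521] op 0.0603
felt t 13.26 p [ 0.4985 -0.2454  0.0547] F [-0.6231 -1.317   6.2078] M [-0.2411  0.1099 -0.0529] op 0.0331
```

```bash
python3 - <<'E'
from H import *
import pickle
line_to(np.r_[SL[:2],.115],.3)
line_to(SL-[0,0,.019],.15); st("down")
grip(.030,40); sleep(.1); st("gripped")
line_to(np.r_[SL[:2],.19],.15); st("lift")
move_pose(jig([-.005,0,.15]),down(JY-np.pi/2)); sleep(.2); st("above")
D={c:np.mean([grab_frame(c) for _ in range(2)],0) for c in("top","scene")}
pickle.dump((D,get_position(),get_tcp_rot()),open("d3.pkl","wb"))
cv2.imwrite("pics/t5.png",cv2.resize(D["top"][180:280,210:300,::-1].astype(np.uint8),None,fx=6,fy=6))
cv2.imwrite("pics/s5.png",cv2.resize(D["scene"][120:240,190:330,::-1].astype(np.uint8),None,fx=5,fy=5))
E
```

```text
down t 14.92 p [ 0.4939 -0.2985  0.0529] F [-0.8618  0.8054 -0.496 ] M [-0.0046 -0.0456 -0.0438] op 0.0601
gripped t 15.33 p [ 0.4946 -0.2997  0.0548] F [-1.7362  0.8933  5.6359] M [0.2352 0.3047 0.0111] op 0.0389
lift t 16.4 p [ 0.4929 -0.2984  0.1884] F [-0.7115  0.0626 -3.6859] M [0.0089 0.0392 0.0055] op 0.0386
above t 18.52 p [0.5508 0.1224 0.1501] F [ 0.3759 -0.462  -3.6105] M [ 0.0114 -0.0136 -0.0283] op 0.0388
```

View pics/t5.png

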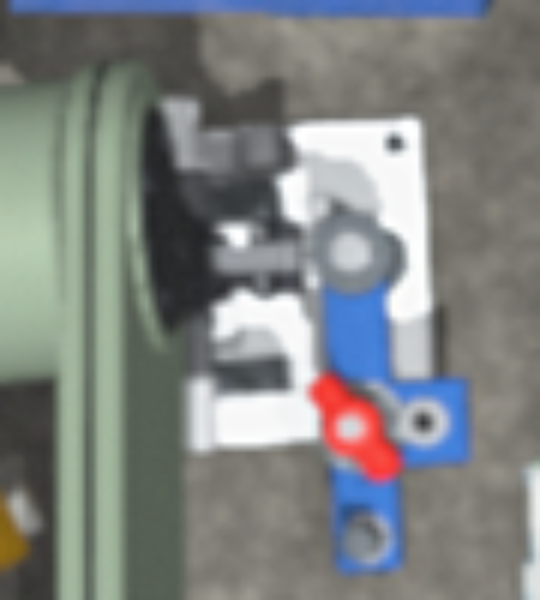

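View pics/s5.png

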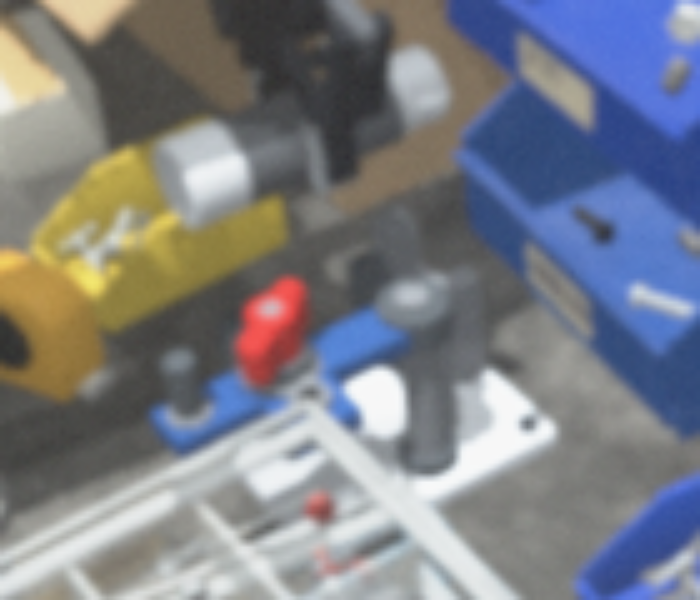

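```bash
python3 - <<'E'
from H import *
import pickle
D,p,R=pickle.load(open("d3.pkl","rb"))
p=np.array(p)
for c,x0,y0,w,h,f in (("scene",210,120,90,60,8),("top",210,190,70,80,7)):
    im=cv2.resize(D[c][y0:y0+h,x0:x0+w,::-1].astype(np.uint8),None,fx=f,fy=f,interpolation=cv2.INTER_CUBIC)
    P=cyl([*(p+[0,0,.0175]),JY]); hu=cv2.convexHull(proj(c,P).astype(np.float32))[:,0]
    cv2.polylines(im,[((hu+.5-[x0,y0])*f).astype(np.int32)],True,(0,255,0),1)
    cv2.imwrite(f"pics/ov3_{c}.png",im)
ms=None
for d in cut_out("sleeve_1","scene"): print(d["score"],d["extent"],d["pixels"].sum())
E
```

```text
0.86 [366.5, 264.7, 421.0, 330.8] 1600
0.84 [221.9, 130.7, 279.1, 162.2] 699
```

View pics/ov3_scene.png

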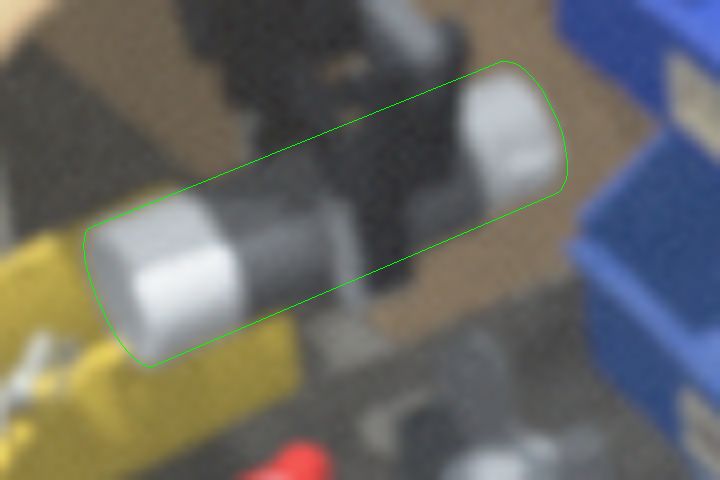

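View pics/ov3_top.png

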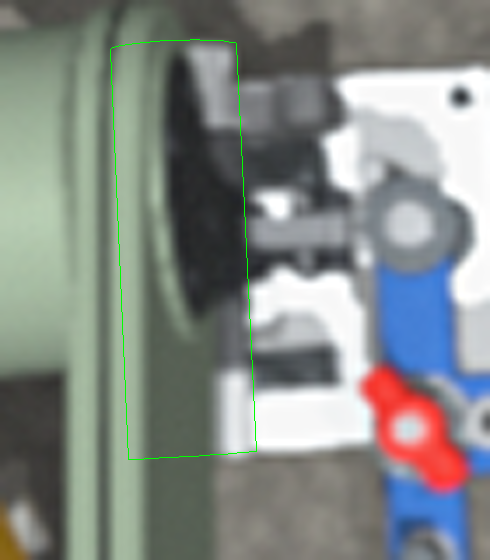

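```bash
python3 - <<'E'
from H import *
line_to(jig([-.005,0,.070]),.15); st("a")
for z in (.064,.060,.057,.0555,.054):
    line_to(jig([-.005,0,z]),.05); st(z)
    F=np.array(get_ft_force())
    if np.linalg.norm(F-[0,0,-3.6])>10: break
E
```

```text
a t 19.45 p [0.5513 0.123  0.0706] F [ 0.4523  0.6558 -3.471 ] M [-0.0138 -0.0089 -0.052 ] op 0.0391
0.064 t 19.72 p [0.5509 0.1229 0.0645] F [ 0.4369 -0.4997 -4.0458] M [0.008  0.0203 0.0086] op 0.0392
0.06 t 19.97 p [0.552  0.123  0.0614] F [-0.1747 -0.1094  3.5189] M [-0.3023  0.0113  0.0076] op 0.0389
0.057 t 20.22 p [0.5513 0.125  0.0572] F [ 2.1682  8.203  -2.8905] M [ 0.887  -0.2258  0.1626] op 0.0391
0.0555 t 20.47 p [0.5511 0.1255 0.0555] F [ 1.4067  8.1675 -2.282 ] M [ 1.002  -0.2139  0.1388] op 0.0387
0.054 t 20.72 p [0.5515 0.1259 0.0543] F [ 2.2893  9.6356 -2.9337] M [ 1.1278 -0.2618  0.2252] op 0.0386
```

```bash
python3 - <<'E'
from H import *
for dy in (.002,.004,.005):
    line_to(jig([-.005,dy,.054]),.05); sleep(.1); st(dy)
E
```

```text
0.002 t 21.07 p [0.5515 0.1258 0.0545] F [ 3.0635  4.7552 -1.1974] M [ 0.4775 -0.3608  0.1918] op 0.0389
0.004 t 21.42 p [0.5512 0.1261 0.0543] F [ 3.4213 -2.7856  0.4586] M [-0.6032 -0.434   0.1091] op 0.0389
0.005 t 21.77 p [0.5512 0.1261 0.0543] F [ 3.887  -6.0332 -0.2028] M [-1.0832 -0.5254  0.1925] op 0.0388
```

```bash
python3 - <<'E'
from H import *
for z in (.053,.052,.051):
    line_to(jig([-.005,.0033,z]),.05); sleep(.1); st(z)
    if get_ft_force()[2]>5: break
E
```

```text
0.053 t 22.12 p [0.5513 0.1259 0.0541] F [ 0.837  -2.5499  5.4334] M [-0.5833 -0.1547  0.128 ] op 0.0389
```

```bash
python3 - <<'E'
from H import *
for x in (-.003,-.001,.0005,.002,.0035,.005,.0065):
    line_to(jig([x,.0030,.0535]),.05); sleep(.08); st(x)
    if get_ft_force()[0]<-9: break
D={c:np.mean([grab_frame(c) for _ in range(2)],0) for c in("top","scene")}
cv2.imwrite("pics/s6.png",cv2.resize(D["scene"][130:230,200:310,::-1].astype(np.uint8),None,fx=6,fy=6))
cv2.imwrite("pics/t6.png",cv2.resize(D["top"][180:280,210:300,::-1].astype(np.uint8),None,fx=6,fy=6))
E
```

```text
-0.003 t 22.45 p [0.5513 0.1259 0.0541] F [-1.8008 -1.3062  8.8129] M [-0.4453  0.4156  0.1296] op 0.0387
-0.001 t 22.78 p [0.552  0.1257 0.0538] F [-3.5265 -2.8944  9.0092] M [-0.663   0.8842  0.2516] op 0.0386
0.0005 t 23.12 p [0.5529 0.1255 0.0536] F [-5.8292 -3.3352  8.3188] M [-0.8064  0.8784  0.1635] op 0.039
0.002 t 23.45 p [0.5541 0.1253 0.0534] F [-6.5748 -4.1868  8.9997] M [-0.874   0.9781  0.1978] op 0.0386
0.0035 t 23.78 p [0.5558 0.1251 0.0531] F [-5.6166 -5.7072  5.9804] M [-0.8837  0.8242  0.1397] op 0.0393
0.005 t 24.12 p [0.5563 0.125  0.0529] F [-6.8792 -4.9444  7.8342] M [-0.9595  1.1309  0.1769] op 0.0391
0.0065 t 24.45 p [0.5563 0.125  0.0529] F [-11.0235  -5.8602  11.9095] M [-0.9964  1.6676  0.1565] op 0.0385
```

View pics/s6.png

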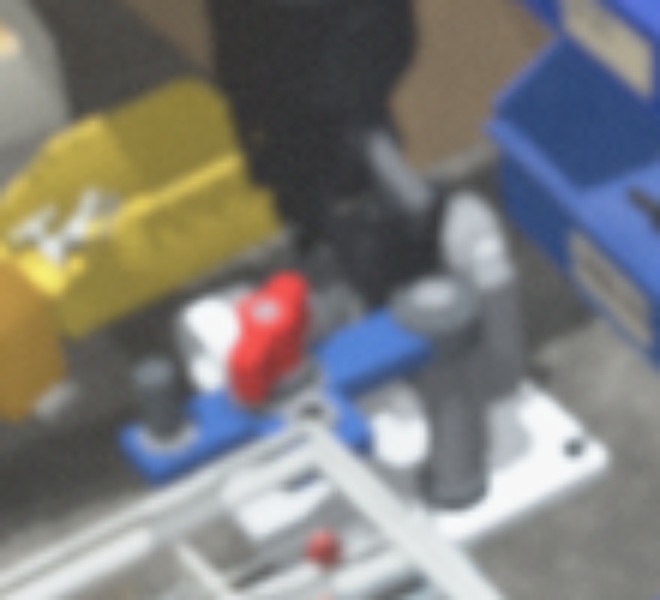

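View pics/t6.png

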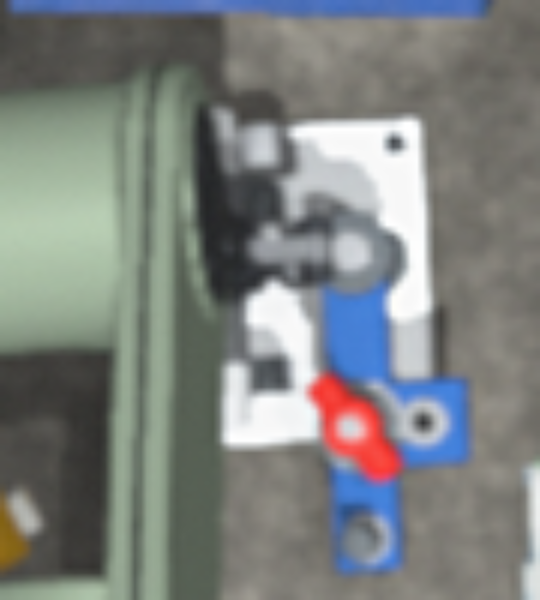

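```bash
python3 - <<'E'
from H import *
# relax lateral/vertical, keep slight +x bias
line_to([.5575,.1250,.0525],.05); sleep(.1); st("relax")
grip(.052); sleep(.1); st("released")
line_to([.5563,.1250,.0535],.05); st()
grip(.030,20); sleep(.1); st("regrip")
E
```

```text
relax t 25.0 p [0.5563 0.1249 0.0529] F [-0.9713 -1.2545  5.9723] M [-0.4635  0.274   0.0697] op 0.0384
released t 25.38 p [0.5564 0.131  0.0518] F [ 1.8271 16.2324 -2.258 ] M [ 2.0285 -0.3899  0.1461] op 0.0519
 t 25.63 p [0.5556 0.131  0.0528] F [ 3.5439 18.3631 -2.9168] M [ 2.1635 -0.4531  0.3107] op 0.0516
regrip t 25.98 p [0.5559 0.1248 0.0537] F [-0.0568 -0.4527  4.9828] M [-0.6397  0.2658  0.3764] op 0.0391
```

```bash
python3 - <<'E'
from H import *
grip(.046); st("open")
line_to([.5563,.1285,.0535],.05); st("shift")
line_to([.5563,.1285,.062],.08); st("up")
line_to([.5563,.1280,.13],.2); st("up2")
D={c:np.mean([grab_frame(c) for _ in range(2)],0) for c in("top","scene")}
cv2.imwrite("pics/s7.png",cv2.resize(D["scene"][130:230,200:310,::-1].astype(np.uint8),None,fx=6,fy=6))
E
```

```text
open t 26.23 p [0.5561 0.1281 0.0533] F [0.977  9.9909 1.8972] M [ 0.8044 -0.2076  0.0245] op 0.046
shift t 26.48 p [0.5562 0.1281 0.0533] F [ 1.4354 -1.923   1.5235] M [-0.5687 -0.098   0.0026] op 0.046
up t 26.73 p [0.556  0.1283 0.0621] F [ 0.2985 -1.3698 -1.1163] M [-0.3684 -0.0176  0.0168] op 0.0462
up2 t 27.23 p [0.5562 0.1283 0.13  ] F [ 0.1249 -0.5664 -0.9074] M [-0.0396 -0.0015 -0.0364] op 0.0457
```

View pics/s7.png

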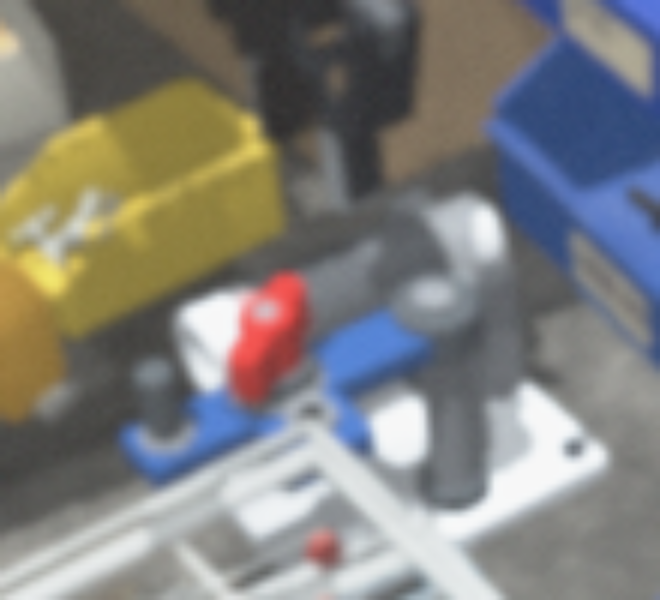

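```bash
python3 - <<'E'
from H import *
C=np.array([.5563,.1249,0]); e=Rz(JY)[:,0]
line_to([.5563,.1280,.165],.3)
line_to(C-e*.095+[0,0,.165],.35)
grip(0.0)
line_to(C-e*.095+[0,0,.074],.25); st("down")
b=np.array(get_ft_force())
for s in (-.082,-.078,-.076,-.0745,-.073,-.0715,-.070):
    line_to(C+e*s+[0,0,.074],.06); sleep(.06); st(s)
    if get_ft_force()[0]-b[0]<-8: break
E
```

```text
down t 29.13 p [0.4616 0.1208 0.0741] F [ 0.0636 -0.2318 -0.2105] M [ 0.032  -0.0269  0.0692] op -0.0002
-0.082 t 29.56 p [0.4752 0.1214 0.0748] F [ 0.4532 -0.1028 -0.7907] M [-0.0101  0.0467 -0.0229] op 0.0002
-0.078 t 29.87 p [0.4783 0.1215 0.074 ] F [ 0.5961 -0.2686  0.8362] M [-0.0478 -0.0174  0.0424] op 0.0001
-0.076 t 30.18 p [0.4801 0.1216 0.0738] F [-1.1914  0.1323 -1.0136] M [-0.0329  0.1006 -0.018 ] op 0.0001
-0.0745 t 30.48 p [0.4801 0.1216 0.0737] F [-5.675   0.1319  3.1288] M [-0.1072  0.7827  0.016 ] op 0.0003
-0.073 t 30.79 p [0.4801 0.1216 0.0735] F [-9.0985 -0.8899  6.6652] M [-0.1334  1.3928 -0.0174] op -0.0002
```

```bash
python3 - <<'E'
import re
s=open("H.py").read()
s=s.replace("JX=np.array([JIG[0],JIG[1],0])","JX=np.array([.5562,.1249,0])")
open("H.py","w").write(s)
E
python3 - <<'E'
from H import *
e=Rz(JY)[:,0]
line_to(np.array(get_position())-e*.012,.1)
p=np.array(get_position()); line_to(np.r_[p[:2],.17],.35)
grip(.036)
move_pose(arm(1.56,.112,.17),down(JY+1.56)); st("above")
line_to(arm(1.56,.112,.111),.15); st("down")
for th in (1.25,.95,.65,.35):
    line_to(arm(th,.112,.111),.14,down(JY+th)); st(th)
D={c:np.mean([grab_frame(c) for _ in range(1)],0) for c in("top","scene")}
cv2.imwrite("pics/s8.png",cv2.resize(D["scene"][130:230,200:310,::-1].astype(np.uint8),None,fx=6,fy=6))
E
```

```text
above t 34.71 p [0.4492 0.0534 0.17  ] F [-0.5769 -0.2019  0.4017] M [-0.028   0.0255 -0.0171] op 0.036
down t 35.25 p [0.4494 0.0534 0.1112] F [0.0759 0.106  0.9576] M [-0.015  -0.0265 -0.009 ] op 0.036
1.25 t 35.71 p [0.4544 0.0877 0.1122] F [-0.5051  0.0111  0.5778] M [ 0.0264  0.0313 -0.0167] op 0.0359
0.95 t 36.16 p [0.4674 0.1177 0.1112] F [-0.3156 -0.1119  0.4679] M [ 0.0115  0.0174 -0.0272] op 0.0362
0.65 t 36.61 p [0.4892 0.1426 0.1109] F [-0.3526 -0.1624 -0.7106] M [-0.0422  0.0322  0.0064] op 0.036
0.35 t 37.06 p [0.5176 0.1599 0.1108] F [-0.0351 -0.0732  0.5639] M [-0.0149  0.0142  0.0239] op 0.0362
```

View pics/s8.png

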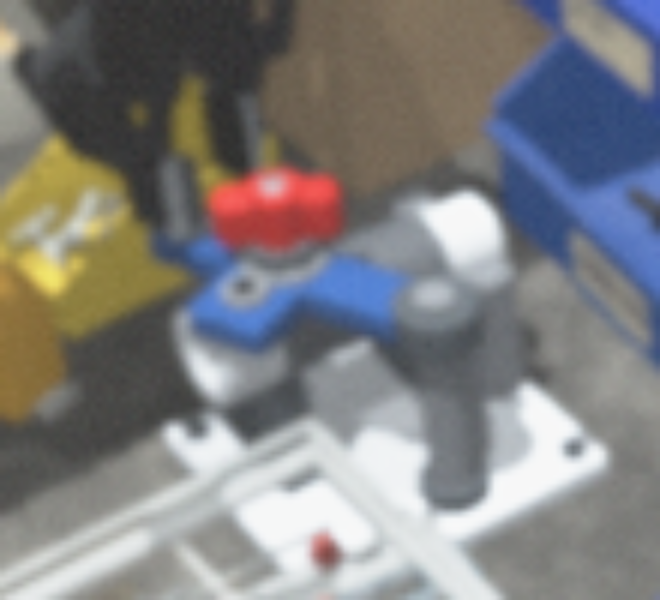

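```bash
python3 - <<'E'
from H import *
line_to(arm(.05,.112,.111),.14,down(JY)); st(.05)
e=Rz(JY)[:,0]
for d in (.007,.011,.013,.015):
    line_to(arm(0,.112,.111)+e*d,.08); sleep(.08); st(d)
    if get_ft_force()[0]<-6: break
line_to(arm(0,.112,.111)+e*.010,.1)
line_to(arm(0,.112,.18)+e*.008,.3); st("up")
line_to(arm(0,.112,.18)-e*.12,.4)
D={c:np.mean([grab_frame(c) for _ in range(2)],0) for c in("top","scene")}
import pickle; pickle.dump(D,open("d9.pkl","wb"))
cv2.imwrite("pics/s9.png",cv2.resize(D["scene"][130:230,200:310,::-1].astype(np.uint8),None,fx=6,fy=6))
cv2.imwrite("pics/t9.png",cv2.resize(D["top"][180:280,210:300,::-1].astype(np.uint8),None,fx=6,fy=6))
E
```

```text
0.05 t 37.66 p [0.5501 0.1683 0.1109] F [ 0.5306 -0.4672  0.1635] M [-0.0059 -0.0356  0.0205] op 0.036
0.007 t 38.05 p [0.563  0.1691 0.1111] F [ 0.714  -0.2132 -0.2074] M [-0.061   0.0108 -0.0037] op 0.0364
0.011 t 38.38 p [0.5671 0.1694 0.1109] F [-0.8909 -0.0052 -1.0159] M [ 0.0023  0.1058 -0.0137] op 0.0359
0.013 t 38.72 p [0.5672 0.1694 0.1107] F [-5.0373  0.0813  3.6936] M [-0.0181  0.9496 -0.005 ] op 0.0358
0.015 t 39.05 p [0.5673 0.1695 0.1106] F [-10.596   -1.0008   7.3573] M [-0.1463  1.8115  0.0237] op 0.0362
up t 39.68 p [0.5665 0.1695 0.1828] F [-0.3005  0.3798 -1.0598] M [-0.      0.0072 -0.0474] op 0.036
```

View pics/s9.png

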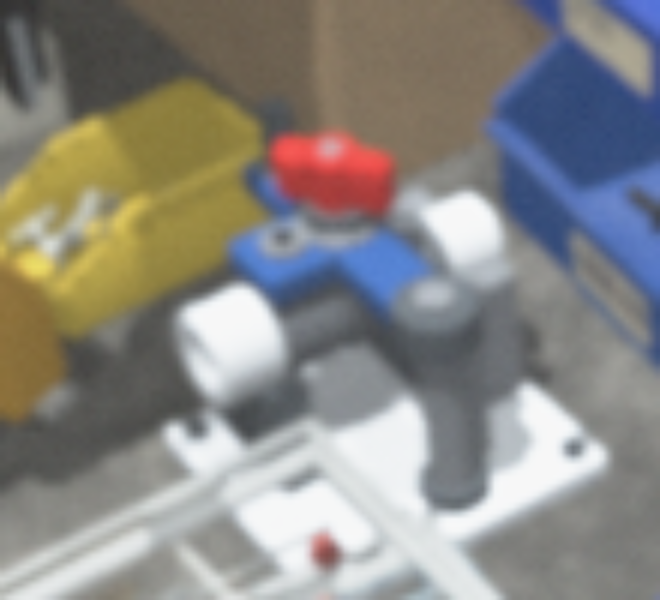

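View pics/t9.png

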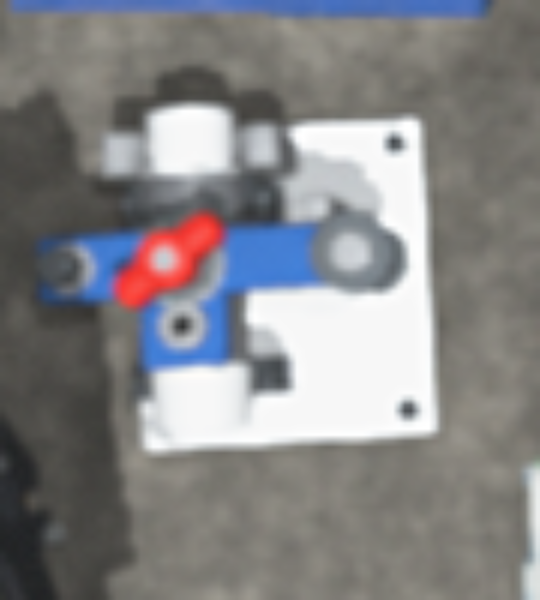

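```bash
python3 - <<'E'
from H import *
k=onz("top",[[209.5+165.5/6,179.5+260.5/6]],.139)[0]; print(k,arm(0,.068,.139))
K=arm(0,.068,0); a0=np.radians(37.2)
move_pose(K+[0,0,.18],down(a0)); st("above")
line_to(K+[0,0,.117],.15); st("down")
grip(.008,30); sleep(.05); st("gripped")
for a in (.7,1.3):
    move_pose(K+[0,0,.117],down(a0-a)); st(a)
cv2.imwrite("pics/s10.png",cv2.resize(grab_frame("scene")[130:230,200:310,::-1],None,fx=6,fy=6))
E
```

```text
[0.557  0.1248 0.139 ] [0.5582 0.125  0.139 ]
above t 41.07 p [0.5579 0.1249 0.1792] F [-0.1331  0.0535 -1.0198] M [0.0062 0.006  0.028 ] op 0.0359
down t 41.63 p [0.558  0.1254 0.1174] F [0.1947 0.2528 0.7107] M [ 0.0049 -0.0222  0.0246] op 0.0361
gripped t 42.0 p [0.5584 0.1245 0.1189] F [-4.5551 -2.136   5.5406] M [-0.3461  0.6314  0.0648] op 0.013
0.7 t 42.71 p [0.5581 0.1244 0.1189] F [-4.2466 -2.2781  6.4411] M [-0.3939  0.7585 -0.1201] op 0.013
1.3 t 43.33 p [0.5578 0.1245 0.1189] F [-5.5204 -1.6305  6.1948] M [-0.3962  0.8878 -0.0414] op 0.0132
```

View pics/s10.png

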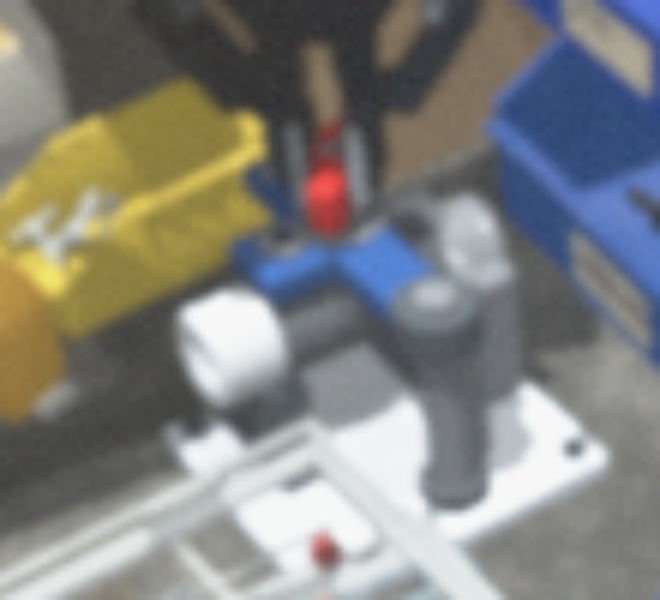

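```bash
python3 - <<'E'
from H import *
K=arm(0,.068,0); a0=np.radians(37.2)
def yaw():
    z=np.array(get_tcp_rot())[:,2]; return np.arctan2(z[1],z[0])
for a in (1.42,1.48,1.52,1.56,1.60,1.64):
    move_pose(K+[0,0,.117],down(a0-a)); sleep(.1); st(a); ac=a0-yaw(); print("turned",ac)
    if abs(a-ac)>.06 or get_torque()[2]>.8: break
E
```

```text
1.42 t 43.73 p [0.5578 0.1245 0.119 ] F [-4.9821 -1.9268  6.8314] M [-0.4291  0.9194  1.481 ] op 0.0133
turned 1.4147035632873366
```

```bash
python3 - <<'E'
from H import *
K=arm(0,.068,0); a0=np.radians(37.2)
def yaw():
    z=np.array(get_tcp_rot())[:,2]; return np.arctan2(z[1],z[0])
for a in (1.45,1.48):
    move_pose(K+[0,0,.117],down(a0-a)); sleep(.1); st(a); print("turned",a0-yaw())
    if get_torque()[2]>3: break
cv2.imwrite("pics/t11.png",cv2.resize(grab_frame("top")[180:280,210:300,::-1],None,fx=6,fy=6))
E
```

```text
1.45 t 44.08 p [0.5582 0.125  0.1191] F [-4.4553 -0.6719  6.1546] M [-0.1329  0.7507  1.2364] op 0.0137
turned 1.4455429704372924
1.48 t 44.43 p [0.5582 0.125  0.1191] F [-5.0797 -0.4508  6.9928] M [-0.1121  0.7075  1.6493] op 0.0134
turned 1.4740975345605847
```

View pics/t11.png

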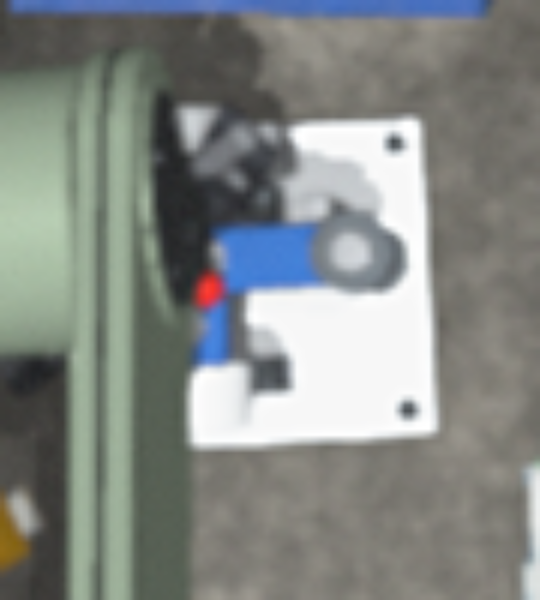

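```bash
python3 - <<'E'
from H import *
K=arm(0,.068,0)
grip(.036); st("rel")
line_to(K+[0,0,.18],.25)
line_to(K+[-.10,-.06,.20],.35); st("away")
import pickle
D={c:np.mean([grab_frame(c) for _ in range(2)],0) for c in("top","scene")}
pickle.dump(D,open("d12.pkl","wb"))
cv2.imwrite("pics/t12.png",cv2.resize(D["top"][200:260,215:285,::-1].astype(np.uint8),None,fx=9,fy=9,interpolation=cv2.INTER_CUBIC))
cv2.imwrite("pics/s12.png",cv2.resize(D["scene"][130:230,200:310,::-1].astype(np.uint8),None,fx=6,fy=6))
E
```

```text
rel t 44.83 p [0.5585 0.1249 0.1171] F [ 0.189  -0.4369 -0.4234] M [ 0.013  -0.0119  0.0019] op 0.0362
away t 45.73 p [0.4569 0.0647 0.1988] F [0.0916 0.1792 0.8474] M [ 0.0166 -0.0405  0.0148] op 0.0361
```

View pics/t12.png

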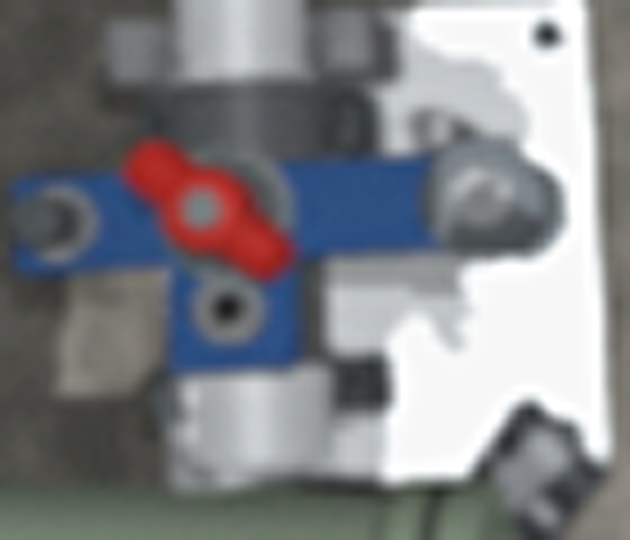

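View pics/s12.png

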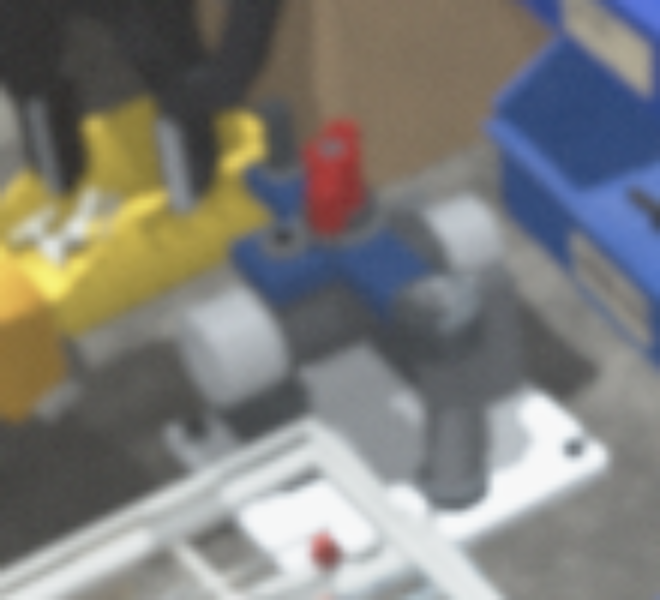

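```bash
python3 - <<'E'
from H import *
import pickle
A=[]
for f in("d9.pkl","d12.pkl"):
  D=pickle.load(open(f,"rb"))
  for c,(x0,y0,x1,y1) in (("top",(222,205,260,235)),("scene",(240,145,275,175))):
    im=D[c]; w=np.clip((im[:,:,0]-np.maximum(im[:,:,1],im[:,:,2])-25),0,80)
    m=np.zeros_like(w); m[y0:y1,x0:x1]=w[y0:y1,x0:x1]
    v,u=np.nonzero(m>0); W=m[v,u]/80
    P=onz(c,np.c_[u,v],.139 if c=="top" else .13)[:,:2]; C=np.cov(P.T,aweights=W); l,V=np.linalg.eigh(C)
    print(f,c,np.average(P,axis=0,weights=W),np.sqrt(l),np.degrees(np.arctan2(V[1,1],V[0,1]))%180)
E
```

```text
d9.pkl top [0.5572 0.1235] [0.0055 0.013 ] 128.5021926167279
d9.pkl scene [0.5576 0.1246] [0.0101 0.0153] 99.99663106191338
d12.pkl top [0.5573 0.1236] [0.005  0.0131] 51.752002061060395
d12.pkl scene [0.5568 0.1226] [0.0054 0.0179] 58.17416415277609
```

```bash
python3 - <<'E'
from H import *
import pickle
for f in("d9.pkl","d12.pkl"):
  D=pickle.load(open(f,"rb"))
  M={}
  for c,(x0,y0,x1,y1) in (("top",(222,205,260,235)),("scene",(240,145,275,175))):
    im=D[c]; r=im[:,:,0]-np.maximum(im[:,:,1],im[:,:,2]); m=np.zeros(r.shape); m[y0:y1,x0:x1]=np.clip((r[y0:y1,x0:x1]-10)/70,0,1); M[c]=m
  def bar(p):
    a=np.radians(p[2]); L=p[3]
    out=[]
    for s in(-1,1):
      for t in np.linspace(0,2*np.pi,16,endpoint=False):
        for z in(.117,.139): out.append([s*(L/2-.007)+.007*np.cos(t),.007*np.sin(t),z])
    return np.array(out)@Rz(a).T+[p[0],p[1],0]
  for w in ((1,1),(1,0),(0,1)):
    best=[]
    for a in range(0,180,6):
      cost=lambda p:sum(k*((hullmask(c,bar([p[0],p[1],p[2],.048]))-M[c])**2).sum() for k,c in zip(w,M))
      best.append((cost([.5575,.1247,a]),a))
    a=min(best)[1]; s=np.array([.5575,.1247,a])
    b=minimize(cost,s,method="Nelder-Mead",options=dict(initial_simplex=s+np.array([[0,0,0],[.003,0,0],[0,.003,0],[0,0,5]]),xatol=1e-4,fatol=.01))
    print(f,w,b.x,b.fun)
E
```

```text
d9.pkl (1, 1) [  0.5582   0.1257 129.6395] 41.58563503832906
d9.pkl (1, 0) [  0.5575   0.1257 130.2999] 23.1672239287872
d9.pkl (0, 1) [  0.5584   0.1267 129.3573] 15.830800849751668
d12.pkl (1, 1) [ 0.5583  0.1258 50.5008] 38.20321942502491
d12.pkl (1, 0) [ 0.5578  0.1256 50.6291] 21.682671676513742
d12.pkl (0, 1) [ 0.5587  0.1256 51.5966] 15.724544013683904
```

```bash
python3 - <<'E'
from H import *
K=arm(0,.068,0)
def yaw():
    z=np.array(get_tcp_rot())[:,2]; return np.degrees(np.arctan2(z[1],z[0]))
g=np.radians(-37.5)
move_pose(K+[0,0,.18],down(g))
line_to(K+[0,0,.117],.2)
grip(.008,40); sleep(.1); st("gripped"); print(yaw())
for a in (-39.5,-41.5,-43.5,-45.5):
    move_pose(K+[0,0,.117],down(np.radians(a))); sleep(.05); print(a,yaw(),get_torque()[2],get_opening(),get_time_s())
E
```

```text
gripped t 47.35 p [0.5587 0.1256 0.1194] F [-5.0527  0.9362  6.1542] M [ 0.2435  0.6864 -0.    ] op 0.0132
-37.4997817281739
-39.5 -39.409995890857104 0.3836951806940558 0.013177634183511155 47.65
-41.5 -41.2866273612252 0.9572560625658109 0.012920604051360293 47.95
-43.5 -43.193380502161006 1.4777306189527224 0.013157016878333259 48.25
-45.5 -45.2007181404136 1.347225521919254 0.013040423180656936 48.55
```

```bash
python3 - <<'E'
from H import *
import pickle
K=arm(0,.068,0)
grip(.036); st("rel")
line_to(K+[0,0,.19],.25)
move_pose([.40,-.10,.26],down(np.radians(-30))); st("away")
D={c:np.mean([grab_frame(c) for _ in range(2)],0) for c in("top","scene")}
for c in D:
    search_frame("jig",c)
    D[c,"s"]=cut_out("sleeve_1",c)
    print(c,[(d["score"],d["extent"]) for d in D[c,"s"]])
pickle.dump(D,open("d13.pkl","wb"))
cv2.imwrite("pics/t13.png",cv2.resize(D["top"][180:280,210:460,::-1].astype(np.uint8),None,fx=3.2,fy=3.2,interpolation=cv2.INTER_CUBIC))
cv2.imwrite("pics/s13.png",cv2.resize(D["scene"][130:230,200:310,::-1].astype(np.uint8),None,fx=6,fy=6))
E
sed -i 's/XX//' H.py
cat > bar.py <<'E'
from H import *
import pickle
D=pickle.load(open("d13.pkl","rb"))
M={}
for c,(x0,y0,x1,y1) in (("top",(222,205,260,235)),("scene",(240,145,275,175))):
    im=D[c]; r=im[:,:,0]-np.maximum(im[:,:,1],im[:,:,2]); m=np.zeros(r.shape); m[y0:y1,x0:x1]=np.clip((r[y0:y1,x0:x1]-10)/70,0,1); M[c]=m
def bar(p):
    a=np.radians(p[2]); out=[[s*.017+.007*np.cos(t),.007*np.sin(t),z] for s in(-1,1) for t in np.linspace(0,2*np.pi,16,endpoint=False) for z in(.117,.139)]
    return np.array(out)@Rz(a).T+[p[0],p[1],0]
cost=lambda p:sum(((hullmask(c,bar(p))-M[c])**2).sum() for c in M)
s=np.array([.5575,.1247,50]); b=minimize(cost,s,method="Nelder-Mead",options=dict(initial_simplex=s+np.array([[0,0,0],[.003,0,0],[0,.003,0],[0,0,5]]),xatol=1e-4,fatol=.01)); print(b.x,b.fun)
E
python3 bar.py
```

```text
rel t 48.9 p [0.5586 0.1249 0.1172] F [ 0.7334 -0.3335  0.3594] M [ 0.0254 -0.0295 -0.0146] op 0.0359
away t 50.44 p [ 0.3999 -0.0995  0.2591] F [ 1.0279 -0.0251  0.2995] M [-0.0327  0.0125 -0.0056] op 0.0358
top [(0.87, [233.3, 196.9, 249.9, 252.6]), (0.86, [394.5, 197.1, 448.8, 219.2])]Traceback (most recent call last):
  File "<stdin>", line 8, in <module>
RuntimeError: dictionary changed size during iteration
Traceback (most recent call last):
  File "bar.py", line 3, in <module>
    D=pickle.load(open("d13.pkl","rb"))
                  ~~~~^^^^^^^^^^^^^^^^
FileNotFoundError: [Errno 2] No such file or directory: 'd13.pkl'
```

```bash
python3 - <<'E'
from H import *
import pickle
D={c:np.mean([grab_frame(c) for _ in range(2)],0) for c in("top","scene")}
pickle.dump(D,open("d13.pkl","wb"))
cv2.imwrite("pics/t13.png",cv2.resize(D["top"][180:280,210:460,::-1].astype(np.uint8),None,fx=3.2,fy=3.2,interpolation=cv2.INTER_CUBIC))
cv2.imwrite("pics/s13.png",cv2.resize(D["scene"][130:230,200:310,::-1].astype(np.uint8),None,fx=6,fy=6))
print(get_time_s())
E
python3 bar.py
```

```text
50.9417
[ 0.5582  0.1259 52.3817] 163.9356679534559
```

View pics/t13.png

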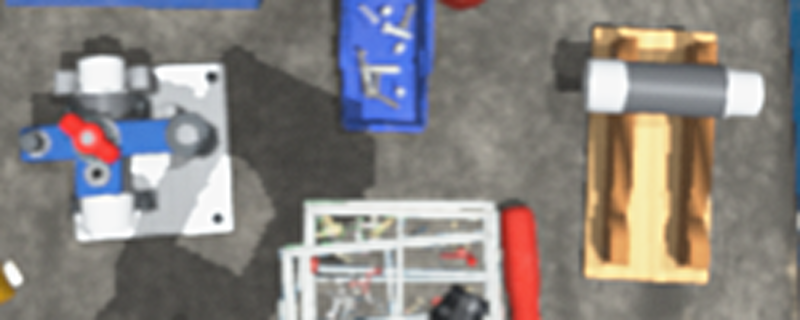

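View pics/s13.png

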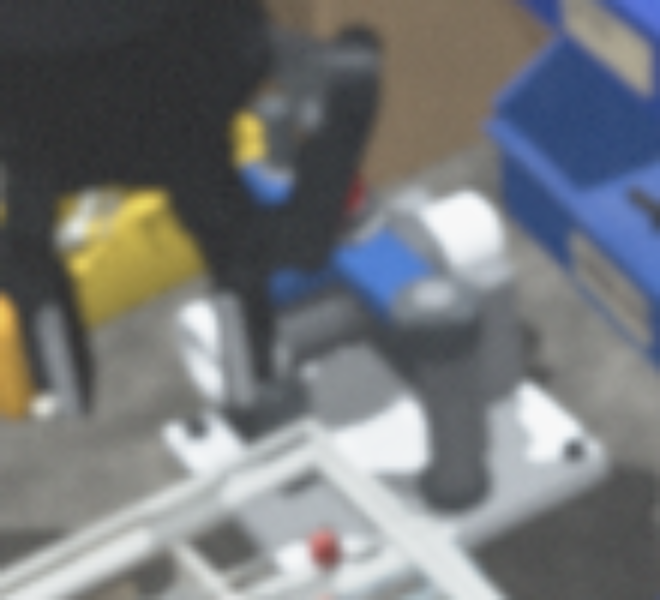

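```bash
python3 - <<'E'
from H import *
st("final"); sign_off()
E
```

```text
final t 50.94 p [ 0.4001 -0.0998  0.2599] F [ 0.5569 -0.5022  0.1307] M [-0.032   0.0416  0.0147] op 0.0359
the job is handed in; nothing more can be done
```

I loaded the near-groove sleeve into the jig, swung the arm closed, turned the knob to its end stop and handed the job in at about 51 s of the 72 s allowed. No verdict was reported.

- **Which end is stepped:** I felt both ends in the near groove. The −y end measured 39.3 mm and the +y end 33.1 mm, so the +y end is the stepped one.
- **Sleeve in the jig:** I first swung the arm further open for clearance, then placed the sleeve stepped end first and slid it along +x. It stopped firmly at the notched plate. A second push on its near end with about 9 N did not move it, and the centre worked out at the expected spot to within about 1 mm.
- **Arm:** I closed it with the peg until it sat firmly on its stop. It passed freely over the sleeve.
- **Knob:** I turned it clockwise until it met a hard stop of about 1.5 N m. I gripped it a second time and met the same stop.
- **Other sleeve:** the last overhead picture shows it still in the far groove, and the gripper clear of everything.

**Not fully certain:**
- **Knob angle:** the pictures show only about 1.36–1.38 rad of turning, not the full 1.5. The repeatable hard stop suggests the knob started at about 0.1 rad rather than at 0.
- **Pad force:** I did not measure it directly.
- **Contact with the arm post:** the gripper brushed the post while releasing the sleeve, with a force reading of about 18 N. That is below the 40 N limit, and the second push showed the sleeve was still home.
- **Jig position:** the jig turned out to be about 2 mm further in +y than I first measured from the pictures. I corrected this by touch.

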